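Fill the tool case and balance its lid

TASK

Tip the six nuts from the scoop into the open grey tool case and stand the empty scoop level on the bench again, clear of the case. Then take the lid by its pull tab, swing it up to its balance point over the hinge, where it would fall neither open nor shut, and finish while still holding the tab there, at rest, so that a lid stay can be fitted. Do not let the lid drop shut on the way, and leave the spanner and the pencil where they lie.

Things in the scene. Friction and masses are not known exactly. Their poses are not given: they have to be found in the camera images.
- scoop: loose aluminium parts scoop, 142 x 99 x 73 mm, 0.1 kg (0.3 kg with nuts). Origin on its underside below the middle of the handle; z up, +x away from the lip, which starts roughly towards the robot. Tray from x -18 to -80 mm, 93 mm wide inside, floor 3 mm, walls 38 mm high; in front a lip slopes up 34 degrees, so the nuts slide out only when it is tipped past 65 degrees or more
- scoop_grip (a point): where to grip the scoop: middle of its black handle, an upright block 14 mm thick (along scoop y), 36 mm long (along x), top at z = 73 mm, bottom z = 15 mm; this point is 55 mm over the underside. Same axes as the scoop
- scoop_lip (a point): middle of the pouring lip's edge: 124 mm in front of the handle (scoop x = -124 mm), 31 mm above the underside; the lip rises to here from the tray floor at x = -80 mm
- case: grey moulded tool case fixed to the bench, open, 272 x 136 mm outside, walls 42 mm high and 3 mm thick, floor 2.5 mm. Origin under the middle of its base; x along the long side and the hinge; y points to the open front (roughly to the robot); z up. Hinge line at y = -64 mm, z = 43 mm, on the far side. A few washers and screws lie fixed on its floor; ignore them
- case_lid (a joint): lid angle in rad: 0 shut, 1.92 thrown back against its stop (starts at 1.8 or more and leans there by itself). Lid and tab weigh 0.18 kg; their centre of mass is straight above the hinge at 1.29 rad, the balance point: the lid's flat outside then leans 16 degrees from upright towards the robot. Above it the lid falls open, below it shut; hinge friction 0.012 N m
- pull_tab: plain aluminium tab on the middle of the lid's free edge, 10 mm thick (its z, the lid's outward normal), 44 mm long along the hinge (its x), sticking out 34 mm (its y, away from the hinge). Origin at its root, 130 mm from the hinge. Its frame equals the case's when shut and turns about the case's +x by the joint angle, up and over to the far side
- tab_grip (a point): where to grip the tab: 22 mm out from its root, 12 mm below its tip, axes as the tab; 152 mm from the hinge along the lid and 17 mm off the hinge towards the lid's outside
- spanner: bystander: loose ring-and-open spanner 194 mm long, beyond the task's things
- pencil: bystander: loose pencil 160 mm long, between case and scoop
- nut0: plain steel M16 hexagon nut, 24 x 27 x 13 mm, 33 g, lying in the scoop; origin at the centre of its underside
- nut1: plain steel M16 hexagon nut, 24 x 27 x 13 mm, 33 g, lying in the scoop; origin at the centre of its underside
- nut2: plain steel M16 hexagon nut, 24 x 27 x 13 mm, 33 g, lying in the scoop; origin at the centre of its underside
- nut3: plain steel M16 hexagon nut, 24 x 27 x 13 mm, 33 g, lying in the scoop; origin at the centre of its underside
- nut4: plain steel M16 hexagon nut, 24 x 27 x 13 mm, 33 g, lying in the scoop; origin at the centre of its underside
- nut5: plain steel M16 hexagon nut, 24 x 27 x 13 mm, 33 g, lying in the scoop; origin at the centre of its underside

How it is judged:
By the outcome, as a careful person would: the job done as asked, in the order asked, and still so for the second after the job is handed in, while the arm keeps its last pose, push and grip.
It also fails if it takes over 64 s, if anything falls off the work surface, if the arm or the gripper's body presses on something with over 40 N, if the wrist force passes 120 N, or if a joint passes its speed limit or range.

ROBOT

A 6-joint arm with a two-finger parallel gripper is mounted at the origin on a cart in front of the work surface, level with it; the furniture and walls round the work are solid. World frame = base frame: x ahead of the robot, y to its left, z up, the work surface at z = 0. Lengths are in m, angles in rad, forces in N, time in s.
With the tool pointing down it reaches from about 0.2 to 0.875 m from the base axis. Payload 3.4 kg.
Tool frame: the origin (TCP) lies where the fingers leave the gripper's body, on its centre line; the fingertips stand 97 mm ahead of it and the grasp point (between the pads) lies 78 mm ahead of it; z points along the fingers, y is the line along which they close (so a half turn about z gives the same grasp; the last joint's range is limited). The gripper opens to 94 mm and grips with 3 to 60 N. Pads are 16 mm wide; open, the fingers measure 119 mm over their backs; the gripper's body (75 mm by 177 mm) begins 78 mm behind the grasp point.
Start: joints at [-1.252, 0.276, 1.505, -0, 1.361, -0.121], TCP at [0.245, -0.52, 0.303] pointing down, gripper open.
Joint ranges: [-2.89, 2.89], [-0.75, 2.08], [0.22, 2.7], [-1.18, 4.32], [0.11, 2.71], [-2.7, 2.7]. Speed limits (rad/s): [2.57, 2.57, 3.14, 3.14, 3.14, 3.14].

INTERFACE

Orientations are given as a unit quaternion [x, y, z, w].
In Python, from station import env gives the robot as it stands. The module is installed in compiled form; this text tells all that it offers.
- The arm moves only by the tool jog_arm, never from a script. Its arguments are lists of equal length, an entry for each row: "fingers": the gripper command: -1 is shut, 1 is fully open, values between are in proportion; "xyz": the shift along the tool's x, y, z normalised to -1 to 1, where 1 is 1000 mm, a list of three; "rot": the turn, a rotation vector about the tool's x, y, z normalised to -1 to 1, where 1 is pi rad, a list of three. In form: {"fingers": [fingers, ...], "xyz": [[dx, dy, dz], ...], "rot": [[ax, ay, az], ...]}. A call has 1 to 10 rows; each row is the pose to reach, as a shift and turn from the pose commanded when the call began, along the tool's axes at that moment, turning the shorter way round; what a row does not reach only later rows make up. A row lasts 1/12 s, in which the tool goes at most 41.7 mm and 7.16 degrees, less where a joint would pass 70% of its speed; a pose out of reach is approached as far as the arm can. A call with a number of a shift or a turn outside -1 to 1 is refused whole. A call with a gripper value outside its range is refused whole. The fingers move at their own pace and stop on an object; "squeeze" is the grip in N (left out, the last holds). Time passes only in rows, so rows that repeat a pose let the fingers close. It gives the time, the measured TCP pose, the force, the opening and the grip force at its end, in the units of the state.
- env.sense(): the state, without advancing time (a new reading comes with each control period).
- env.read_camera(name): name is "scene" or "top"; returns a dict with "frame" (384x512x3 uint8, red, green, blue), "camera_matrix" (3x3 intrinsics, pixels), "rvec" (rotation vector, rad) and "tvec" (3), from world to camera coordinates, as OpenCV has them. Camera axes: x right, y down, z forward; pixel columns grow to the right and rows downward; lengths in m; the calibration is good to about 2 mm. A picture is of the moment at which its call begins. There is no depth.
- env.job_done(): hands the job in; it is judged then, once.
The state is a dict: "time": time; "qpos": joint angles; "qvel": joint speeds; "effort": joint torques, N m; "tcp_pos": TCP position; "tool_rot": TCP orientation; "wrist_force": force on the tool from outside, world axes, zero at the start; "ft_torque": the same for the moment, N m; "width": finger opening in m; "finger_force": force on a finger pad.
Only numpy, scipy, OpenCV 4.12 (cv2) and the standard library are available. Lean on these libraries where they do the work, as an engineer would, in place of code of your own. Each camera call takes 0.05 s, during which the arm holds its last target. There are 200 camera calls.

## Working session

There is one attempt and no reset: what is moved stays moved. The work goes in short steps, Python scripts to look and compute and a tool call to move; the robot and the scene stay as the last step left them, time stands still between calls to the robot, and variables do not carry over. Pictures are saved under pics/ and viewed, at most 10 in all, crops included, and the job is handed in when it is done.

Besides the shell and the picture viewer there is one more tool, called after "Call:" as name(argument=value, ...), one argument or row to a line, values as JSON. jog_arm: Moves the arm, as the interface text tells. Scaled input: -1 to 1 covers 1000 mm each way for a shift and pi rad each way for a turn. Its arguments: {"type":"object","properties":{"fingers":{"type":"array","items":{"type":"number"}},"xyz":{"type":"array","items":{"type":"array","items":{"type":"number"}}},"rot":{"type":"array","items":{"type":"array","items":{"type":"number"}}},"squeeze":{"type":"number"}},"required":["fingers","xyz","rot"]}

```bash
mkdir -p pics; cat > h.py <<'E'
import numpy as np,cv2
from scipy.spatial.transform import Rotation as R
from station import env
def cam(n):
    d=env.read_camera(n);d['R']=cv2.Rodrigues(np.array(d['rvec'],float))[0];d['t']=np.array(d['tvec'],float).ravel();d['K']=np.array(d['camera_matrix']);return d
def ray(d,u,v):
    c=-d['R'].T@d['t'];r=d['R'].T@np.linalg.inv(d['K'])@[u,v,1];return c,r/np.linalg.norm(r)
def onz(d,u,v,z):
    c,r=ray(d,u,v);return c+r*(z-c[2])/r[2]
def proj(d,p):
    q=d['K']@(d['R']@np.array(p,float)+d['t']);return q[:2]/q[2]
def save(d,n,crop=None,s=1):
    f=d['frame'][:,:,::-1]
    if crop: f=f[crop[1]:crop[3],crop[0]:crop[2]]
    cv2.imwrite('pics/'+n,cv2.resize(f,None,fx=s,fy=s,interpolation=cv2.INTER_CUBIC))
E
python3 - <<'E'
from h import *
for n in('scene','top'):
    d=cam(n);save(d,n+'0.png',None,1.5);print(n,d['K'].tolist(),(-d['R'].T@d['t']).round(3),d['R'].round(2).tolist())
print(env.sense())
E
```

```text
scene [[393.6391750063942, 0.0, 252.3604530537283], [0.0, 393.6391750063942, 184.25221791495167], [0.0, 0.0, 1.0]] [0.928 0.296 1.001] [[-0.63, 0.78, 0.01], [0.68, 0.56, -0.47], [-0.37, -0.29, -0.88]]
top [[490.3275979064182, 0.0, 254.61231798994342], [0.0, 490.3275979064182, 186.43028444149547], [0.0, 0.0, 1.0]] [0.321 0.015 1.227] [[0.01, -1.0, 0.0], [-0.98, -0.01, -0.19], [0.19, 0.0, -0.98]]
{'time': 0.1, 'qpos': array([-1.25200095e+00,  2.76511923e-01,  1.50597000e+00, -3.22849161e-05,
        1.36070508e+00, -1.21015008e-01]), 'qvel': array([-0.00195088, -0.00019894, -0.00520134, -0.00088904, -0.0006406 ,
       -0.00106099]), 'effort': array([ 8.72784876e-04, -4.05456376e+01, -2.37780172e+01,  7.01208157e-02,
        2.98803148e-02, -4.85232454e-05]), 'tcp_pos': array([ 0.24468696, -0.51995996,  0.30191699]), 'tool_rot': array([ 9.75917087e-01,  2.18140328e-01, -9.44119896e-05, -7.91721091e-04]), 'wrist_force': array([ 0.49444504,  1.37551508, -0.1881422 ]), 'ft_torque': array([0.00683239, 0.00642652, 0.01001205]), 'finger_force': 0.0, 'width': 0.09413132680126796}
```

View pics/scene0.png

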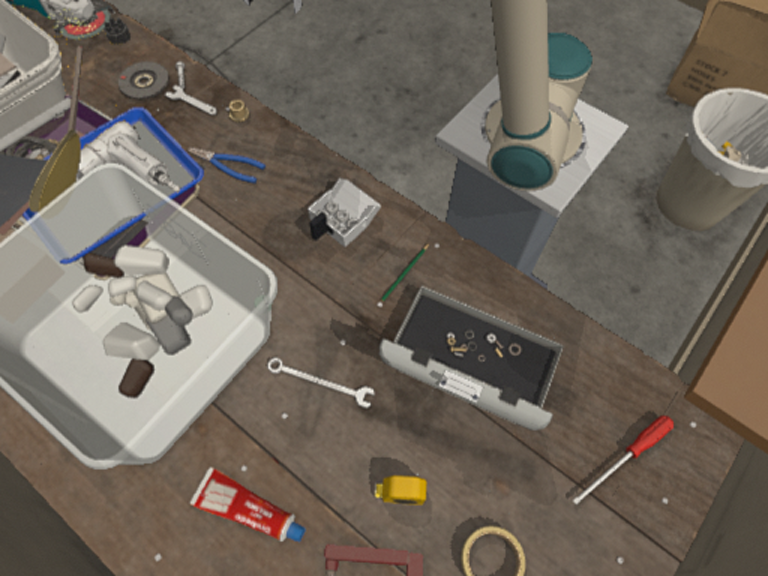

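View pics/top0.png

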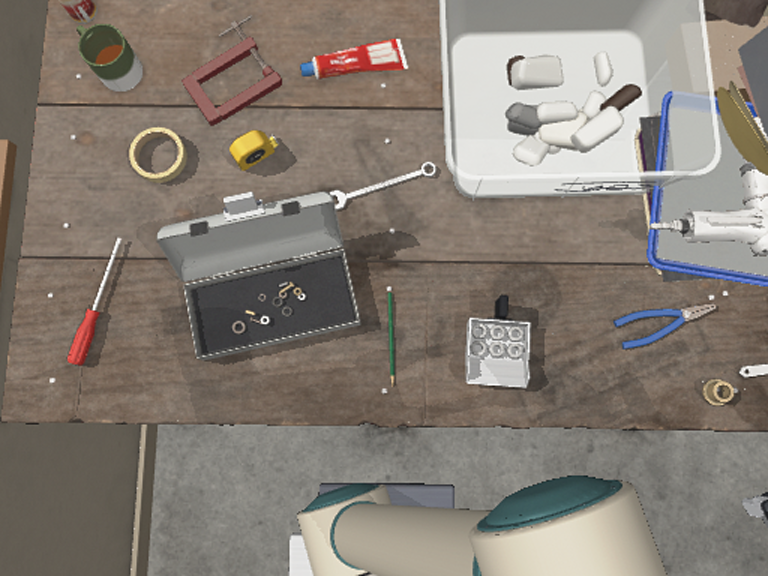

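The scene view (shown at 1.5x) has the scoop at (345,212) with its handle at (320,227), the case at (475,340) with the lid leaning back, the pencil at (403,275) and the spanner at (320,382). In the top view the scoop is at (498,350) with its handle at (502,306), and the case rim corners are at (198,357), (360,322), (345,248) and (185,282). I'll zoom in on these for pixel accuracy.

```bash
python3 - <<'E'
from h import *
d=cam('top');s=cam('scene')
f=lambda d,c,k:cv2.resize(d['frame'][c[1]:c[3],c[0]:c[2],::-1],None,fx=k,fy=k,interpolation=cv2.INTER_CUBIC)
A=f(d,(300,190,366,270),4);B=f(d,(100,120,250,245),3.5)[:, :]
C=f(s,(195,115,265,175),4);D=f(s,(245,185,380,290),3)
im=np.zeros((600,800,3),np.uint8)
for p,(x,y) in((A,(0,0)),(B,(270,0)),(C,(0,340)),):
    h,w=p.shape[:2];im[y:y+h,x:x+w]=p[:600-y,:800-x]
p=f(s,(245,185,380,240+30),1.8);
cv2.imwrite('pics/z.png',im)
for n,d2,c in(('top',d,(300,185,370,270)),('scene',s,(195,115,265,175))):
    g=d2['frame'][c[1]:c[3],c[0]:c[2]].astype(int);m=((g.max(2)<45)).astype(np.uint8)
    k,l,st,ce=cv2.connectedComponentsWithStats(m)
    for i in range(1,k):
        if st[i,4]>15: print(n,st[i]+[c[0],c[1],0,0,0],ce[i]+[c[0],c[1]])
E
```

```text
top [330 198   8  15  56] [332.26785714 206.35714286]
scene [206 142  16  18 151] [212.28476821 151.01986755]
```

View pics/z.png

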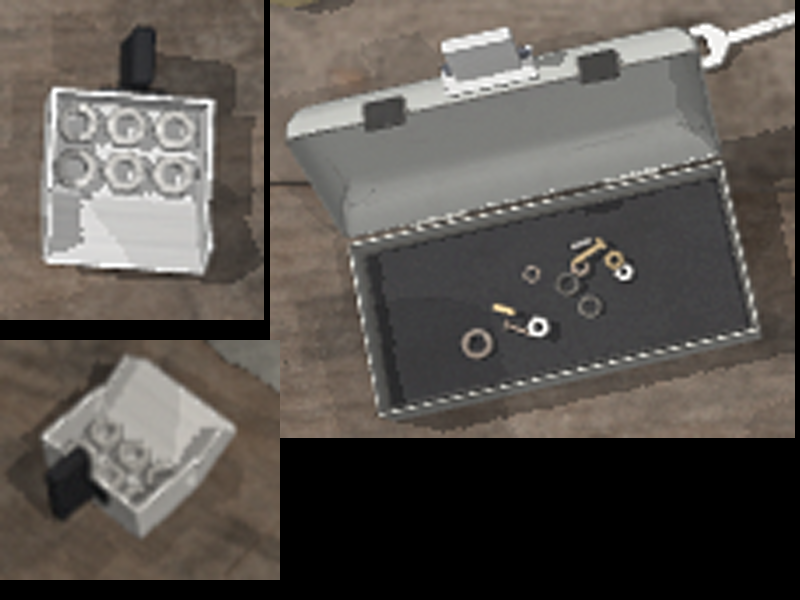

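```bash
cat > m.py <<'E'
from h import *
d=cam('top');s=cam('scene')
a=lambda x,y,z:onz(d,300+x/4,190+y/4,z)
b=lambda x,y,z:onz(d,100+(x-270)/3.5,120+y/3.5,z)
c=lambda x,y,z:onz(s,195+x/4,115+(y-340)/4,z)
P=np.array
bl,br,fr,fl=a(52,88,.039),a(213,98,.039),a(205,273,.031),a(45,262,.031)
print('scoop',*[p.round(4) for p in(bl,br,fr,fl)]);lip=(fr+fl)/2;bk=(bl+br)/2
ax=bk-lip;yaw=np.arctan2(ax[1],ax[0]);w=br-bl;print('yaw',yaw,'width yaw',np.arctan2(w[0],-w[1]),np.linalg.norm(w),np.linalg.norm((bk-lip)[:2]))
X=P([np.cos(yaw),np.sin(yaw),0]);print('handle from lip',lip+.124*X,'from back',bk+.018*X, 'mask top', a(146,57,.073))
print('scene back corners',c(43,437,.039),c(137,537,.039),'lip',c(235,430,.031),c(130,356,.031))
C=[b(*q,.042) for q in((350,240),(720,162),(760,335),(380,415))]
print('case',*[q.round(4) for q in C]);ct=sum(C)/4
u=(C[0]-C[1]+C[3]-C[2]);print(np.linalg.norm(C[0]-C[1]),np.linalg.norm(C[1]-C[2]),'ctr',ct,'yaw of left dir',np.arctan2(u[1],u[0]))
S=[onz(s,x/1.5,y/1.5,.042) for x,y in((422,289),(561,347))];print('scene front corners R,L',*S)
# tab tip, top view
print('lid tab pix',b(442,40,.2),b(515,30,.2))
print('pencil',onz(d,390/1.5,290/1.5,.004),onz(d,393/1.5,385/1.5,.004))
print('spanner end',onz(d,340/1.5,200/1.5,.004))
E
python3 m.py
```

```text
scoop [ 0.4947 -0.1271  0.039 ] [ 0.4897 -0.2253  0.039 ] [ 0.3842 -0.2192  0.031 ] [ 0.3897 -0.1226  0.031 ]
yaw -0.05062545508994099 width yaw -0.05099289999206991 0.09837813928284138 0.10545818207375703
handle from lip [ 0.51076011 -0.17715068  0.031     ] from back [ 0.51021898 -0.17712327  0.039     ] mask top [ 0.50906557 -0.17924156  0.073     ]
scene back corners [ 0.49078108 -0.22097067  0.039     ] [ 0.51237599 -0.11152595  0.039     ] lip [ 0.39183341 -0.11879202  0.031     ] [ 0.38925437 -0.22410038  0.031     ]
case [0.547  0.3406 0.042 ] [0.6065 0.0817 0.042 ] [0.4831 0.0511 0.042 ] [0.4245 0.3121 0.042 ]
0.2656615191681437 0.12708868112610025 ctr [0.51527678 0.19636912 0.042     ] yaw of left dir 1.7940723784697388
scene front corners R,L [0.4925792  0.05879099 0.042     ] [0.43031698 0.31397167 0.042     ]
lid tab pix [0.64458739 0.24785892 0.2       ] [0.65163581 0.20261716 0.2       ]
pencil [0.54607377 0.00258858 0.004     ] [ 0.38692754 -0.00385976  0.004     ]
spanner end [0.70357325 0.09070276 0.004     ]
```

The scoop handle is at about (0.510, -0.178) with yaw -0.05, and the two views agree. The case centre is at about (0.52, 0.197), with its x axis at 1.79 rad. I'll start with a small tilt to learn the wrist's sign and geometry.

Call:
jog_arm(
  fingers=[1, 1, 1, 1],
  xyz=[
    [0, 0, 0],
    [0, 0, -0.02],
    [0, 0, -0.02],
    [0, 0, -0.02],
  ],
  rot=[
    [0, 0.04, 0],
    [0, 0.08, 0],
    [0, 0.11, 0],
    [0, 0.11, 0],
  ],
)

```text
time: 0.63
tcp_pos: [0.2427, -0.5218, 0.3223]
tool_rot: [0.962, 0.213, 0.168, -0.037]
wrist_force: [-0.3, -0.6, 0.5]
width: 0.0941
finger_force: 0.0
```

```bash
cat > log.py <<'E'
from h import *
import json
s=env.sense();print(round(s['time'],2),'q',s['qpos'].round(3),'p',s['tcp_pos'].round(4),'r',s['tool_rot'].round(4),'F',s['wrist_force'].round(1),'w',round(s['width'],4),round(s['finger_force'],1))
open('fk.txt','a').write(json.dumps([list(s['qpos']),list(s['tcp_pos']),list(s['tool_rot'])])+'\n')
E
python3 log.py
```

```text
0.63 q [-1.426  0.288  1.481  0.333  1.48  -0.339] p [ 0.2427 -0.5218  0.3223] r [ 0.9617  0.2129  0.1684 -0.0373] F [-0.3 -0.6  0.5] w 0.0941 0.0
```

```bash
cat >> h.py <<'E'
def down(yaw): # tool x at yaw, tool z down
    return R.from_euler('z',yaw)*R.from_euler('x',np.pi)
def tilt(yaw,a): # tool down with x at yaw, then swung by a (rad) towards tool x
    return down(yaw)*R.from_rotvec([0,a,0])
def rel(p,Rt,cur=None):
    if cur is None:
        s=env.sense();cur=(s['tcp_pos'],R.from_quat(s['tool_rot']))
    d=cur[1].inv().apply(np.array(p)-cur[0]);r=(cur[1].inv()*Rt).as_rotvec()
    print('xyz',d.round(4).tolist(),'rot',(r/np.pi).round(4).tolist(),'rows',max(np.linalg.norm(d)/.0417,np.degrees(np.linalg.norm(r))/7.16).round(1))
E
python3 -c "
from h import *
rel([.51,-.178,.26],down(-.05))"
```

```text
xyz [0.3432, -0.1989, 0.1903] rot [-0.0268, -0.1082, 0.153] rows 10.6
```

Call:
jog_arm(
  fingers=[1, 1, 1, 1, 1, 1, 1, 1, 1, 1],
  xyz=[
    [0.343, -0.199, 0.19],
    [0.343, -0.199, 0.19],
    [0.343, -0.199, 0.19],
    [0.343, -0.199, 0.19],
    [0.343, -0.199, 0.19],
    [0.343, -0.199, 0.19],
    [0.343, -0.199, 0.19],
    [0.343, -0.199, 0.19],
    [0.343, -0.199, 0.19],
    [0.343, -0.199, 0.19],
  ],
  rot=[
    [-0.027, -0.108, 0.153],
    [-0.027, -0.108, 0.153],
    [-0.027, -0.108, 0.153],
    [-0.027, -0.108, 0.153],
    [-0.027, -0.108, 0.153],
    [-0.027, -0.108, 0.153],
    [-0.027, -0.108, 0.153],
    [-0.027, -0.108, 0.153],
    [-0.027, -0.108, 0.153],
    [-0.027, -0.108, 0.153],
  ],
)

```text
time: 1.47
tcp_pos: [0.4787, -0.2155, 0.2674]
tool_rot: [1.0, -0.022, -0.0, 0.002]
wrist_force: [0.3, 0.6, 0.0]
width: 0.094
finger_force: 0.0
```

```bash
python3 log.py; python3 -c "
from h import *
rel([.51,-.178,.20],down(-.05))"
```

```text
1.47 q [-0.554  0.224  1.668 -0.004  1.249  1.063] p [ 0.4787 -0.2155  0.2674] r [ 9.997e-01 -2.240e-02 -5.000e-04  1.700e-03] F [0.3 0.6 0. ] w 0.094 0.0
xyz [0.0296, -0.0391, 0.0672] rot [0.0011, 0.0003, 0.0017] rows 2.0
```

Call:
jog_arm(
  fingers=[1, 1, 1, 1, 1],
  xyz=[
    [0.03, -0.039, 0.067],
    [0.03, -0.039, 0.067],
    [0.03, -0.039, 0.067],
    [0.03, -0.039, 0.067],
    [0.03, -0.039, 0.067],
  ],
  rot=[
    [0.001, 0, 0.002],
    [0.001, 0, 0.002],
    [0.001, 0, 0.002],
    [0.001, 0, 0.002],
    [0.001, 0, 0.002],
  ],
)

```text
time: 1.88
tcp_pos: [0.5098, -0.1807, 0.2013]
tool_rot: [1.0, -0.025, -0.0, -0.0]
wrist_force: [0.2, -0.3, 0.0]
width: 0.0938
finger_force: 0.0
```

```bash
python3 log.py; cat > fit.py <<'E'
from h import *
import json
from scipy.optimize import least_squares
def fk(q,P):
    off,d1,L1,e,L2,L6=P;E=lambda a,t:R.from_euler(a,t)
    r=E('z',q[0]);p=r.apply([0,off,d1]);r=r*E('y',q[1]);p=p+r.apply([0,0,L1]);r=r*E('y',q[2]);p=p+r.apply([e,0,L2])
    r=r*E('z',q[3])*E('y',q[4])*E('z',q[5]);p=p+r.apply([0,0,L6]);return p,r*E('z',np.pi/2)
D=[json.loads(l) for l in open('fk.txt')]
D.append([[-1.25200095,.276511923,1.50597,0,1.36070508,-.121015],[.24468696,-.51995996,.30191699],[.975917,.21814,-.0000944,-.0007917]])
f=least_squares(lambda P:np.concatenate([fk(q,P)[0]-p for q,p,_ in D]),[.07,.3,.4,0,.4,.2])
P=f.x
if __name__=='__main__':
    print(P.round(4),abs(f.fun).max(),[(fk(q,P)[1].inv()*R.from_quat(r)).magnitude().round(4) for q,p,r in D])
E
python3 fit.py; python3 -c "
from h import *
rel([.51,-.178,.133],down(-.05))
d=cam('top');save(d,'t1.png',(220,120,420,290),3)
d=cam('scene');save(d,'s1.png',(150,60,350,210),3)"
```

```text
1.88 q [-0.469  0.302  1.735  0.     1.104  1.152] p [ 0.5098 -0.1807  0.2013] r [ 9.997e-01 -2.540e-02 -0.000e+00 -1.000e-04] F [ 0.2 -0.3  0. ] w 0.0938 0.0
xyz [0.0001, -0.0027, 0.0683] rot [-0.0, 0.0, -0.0003] rows 1.6Traceback (most recent call last):
  File "fit.py", line 13, in <module>
    print(P.round(4),abs(f.fun).max(),[(fk(q,P)[1].inv()*R.from_quat(r)).magnitude().round(4) for q,p,r in D])
                                       ^^^^^^^^^^^^^^^^^^^^^^^^^^^^^^^^^^^^^^^^^^^^^^^^^^^
AttributeError: 'float' object has no attribute 'round'
```

View pics/s1.png

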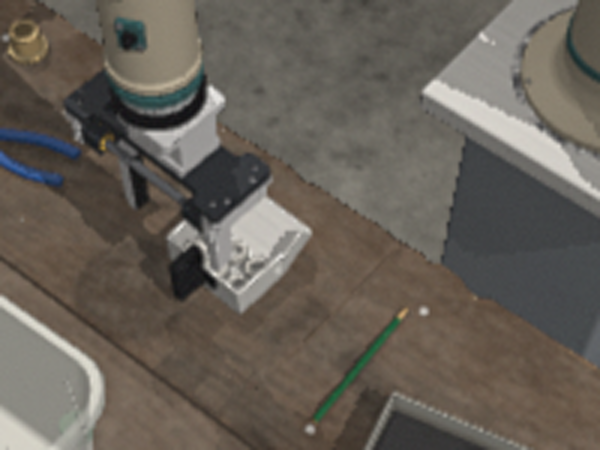

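The crop shows the fingers over the scoop, straddling the black handle at (185,270) in y. I'll lower straight down, close and lift.

Call:
jog_arm(
  fingers=[1, 1, 1, 1, -1, -1, -1, -1, -1, -1],
  xyz=[
    [0.002, -0.002, 0.035],
    [0.002, -0.002, 0.068],
    [0.002, -0.002, 0.068],
    [0.002, -0.002, 0.068],
    [0.002, -0.002, 0.068],
    [0.002, -0.002, 0.068],
    [0.002, -0.002, 0.068],
    [0.002, -0.002, 0.068],
    [0.002, -0.002, 0.068],
    [0.002, -0.002, 0.068],
  ],
  rot=[
    [0, 0, 0],
    [0, 0, 0],
    [0, 0, 0],
    [0, 0, 0],
    [0, 0, 0],
    [0, 0, 0],
    [0, 0, 0],
    [0, 0, 0],
    [0, 0, 0],
    [0, 0, 0],
  ],
  squeeze=40,
)

```text
time: 2.82
tcp_pos: [0.5119, -0.1784, 0.1332]
tool_rot: [1.0, -0.026, 0.0, -0.001]
wrist_force: [1.6, -0.2, 0.7]
width: 0.057
finger_force: 0.0
```

```bash
python3 log.py; sed -i 's/.magnitude().round(4)/.magnitude()/' fit.py; python3 fit.py
```

```text
2.82 q [-0.465  0.377  1.82   0.002  0.944  1.157] p [ 0.5119 -0.1784  0.1332] r [ 9.997e-01 -2.600e-02  3.000e-04 -8.000e-04] F [ 1.6 -0.2  0.7] w 0.057 0.0
[0.0694 0.1368 0.6297 0.0604 0.4211 0.2931] 6.721217181981931e-06 [5.165661652299631e-16, 5.91531594387e-16, 4.742293002504685e-16, 4.559187956158071e-16, 3.2146520058669984e-05]
```

Call:
jog_arm(
  fingers=[-1, -1, -1, -1, -1, -1, -1, -1, -1, -1],
  xyz=[
    [0, 0, 0],
    [0, 0, 0],
    [0, 0, 0],
    [0, 0, 0],
    [0, 0, 0],
    [0, 0, 0],
    [0, 0, 0],
    [0, 0, 0],
    [0, 0, -0.02],
    [0, 0, -0.04],
  ],
  rot=[
    [0, 0, 0],
    [0, 0, 0],
    [0, 0, 0],
    [0, 0, 0],
    [0, 0, 0],
    [0, 0, 0],
    [0, 0, 0],
    [0, 0, 0],
    [0, 0, 0],
    [0, 0, 0],
  ],
  squeeze=40,
)

```text
time: 3.65
tcp_pos: [0.5105, -0.1779, 0.1715]
tool_rot: [1.0, -0.026, -0.002, -0.002]
wrist_force: [1.1, -0.0, -3.7]
width: 0.0138
finger_force: 40.0
```

```bash
python3 log.py; cat > ik.py <<'E'
from fit import *
lo=np.array([-2.89,-.75,.22,-1.18,.11,-2.7]);hi=np.array([2.89,2.08,2.7,4.32,2.71,2.7])
def ik(p,Rt,q0):
    g=lambda q:np.r_[(fk(q,P)[0]-p)*5,(fk(q,P)[1].inv()*Rt).as_rotvec()]
    f=least_squares(g,np.clip(q0,lo+1e-3,hi-1e-3),bounds=(lo,hi));return f.x,np.abs(f.fun).max()
E
cat > pour.py <<'E'
from ik import *
ya=1.794;u=np.array([np.cos(ya),np.sin(ya),0]);v=np.array([-u[1],u[0],0]) # v=case y
if v[0]>0:v=-v
c=np.array([.520,.197,0])
def pose(a,l,z,s=.012):
    a=np.radians(a);lip=c+u*l+v*s+[0,0,z];Rt=tilt(ya,a)
    # scoop frame relative tool: scoop x=tool x, scoop z=-tool z
    g=lip-Rt.apply([-.124,0,.024]);return g-Rt.apply([0,0,.078]),Rt
if __name__=='__main__':
    q=env.sense()['qpos']
    for yaw in np.linspace(-.05,1.794,8)[1:]:
        t=(yaw+.05)/1.844;p0,_=pose(0,.03,.09);p=(1-t)*np.array([.512,-.178,.3])+t*p0;q,e=ik(p,down(yaw),q)
        print(yaw.round(2),q.round(2),round(e,5))
    for a,l,z in((20,.03,.09),(40,.03,.09),(55,.03,.07),(70,.03,.06),(85,.03,.05),(100,.03,.05)):
        p,Rt=pose(a,l,z);q,e=ik(p,Rt,q);print(a,p.round(3),q.round(2),round(e,5),'wrist',(p-Rt.apply([0,0,P[5]])).round(3))
E
python3 pour.py
```

```text
3.65 q [-0.465  0.334  1.773  0.002  1.04   1.157] p [ 0.5105 -0.1779  0.1715] r [ 0.9997 -0.0261 -0.0021 -0.002 ] F [ 1.1 -0.  -3.7] w 0.0138 40.0
0.21 [-0.34  0.2   1.66  0.    1.29  1.02] 0.0
0.48 [-0.2   0.19  1.71  0.    1.24  0.9 ] 0.0
0.74 [-0.05  0.19  1.74  0.    1.2   0.78] 0.0
1.0 [ 0.1   0.22  1.75 -0.    1.17  0.67] 0.0
1.27 [ 0.25  0.26  1.74 -0.    1.14  0.55] 0.0
1.53 [0.39 0.31 1.71 0.   1.13 0.43] 0.0
1.79 [0.51 0.37 1.65 0.   1.12 0.29] 0.0
20 [0.484 0.303 0.228] [ 0.26  0.3   1.71  0.38  1.15 -0.13] 0.0 wrist [0.506 0.205 0.504]
40 [0.495 0.252 0.248] [-0.    0.32  1.76  0.71  1.31 -0.5 ] 0.0 wrist [0.537 0.069 0.472]
55 [0.504 0.211 0.23 ] [-0.17  0.43  1.82  0.87  1.45 -0.76] 0.0 wrist [ 0.558 -0.023  0.398]
70 [0.513 0.171 0.211] [-0.29  0.57  1.84  0.96  1.62 -0.95] 0.0 wrist [ 0.574 -0.097  0.312]
85 [0.522 0.135 0.182] [-0.36  0.75  1.83  1.01  1.79 -1.1 ] 0.0 wrist [ 0.586 -0.15   0.208]
100 [0.529 0.105 0.154] [-0.4   0.93  1.81  1.05  1.97 -1.22] 0.0 wrist [ 0.593 -0.177  0.104]
```

```bash
python3 -c "
from pour import *
p0,_=pose(0,.03,.09);print(p0)
rel([.505,-.05,.30],down(.45)); rel([.495,.15,.30],down(1.1))"
```

```text
[0.47420902 0.34452351 0.192     ]
xyz [-0.0128, -0.1279, -0.128] rot [-0.0015, 0.0011, -0.1599] rows 4.3
xyz [-0.0332, -0.3271, -0.1271] rot [-0.0019, 0.0005, -0.3668] rows 9.2
```

Call:
jog_arm(
  fingers=[-1, -1, -1, -1, -1, -1, -1, -1, -1, -1],
  xyz=[
    [0, 0, -0.04],
    [0, -0.01, -0.08],
    [-0.003, -0.04, -0.1],
    [-0.008, -0.08, -0.12],
    [-0.013, -0.12, -0.128],
    [-0.017, -0.16, -0.128],
    [-0.02, -0.2, -0.128],
    [-0.025, -0.24, -0.128],
    [-0.029, -0.28, -0.128],
    [-0.033, -0.31, -0.128],
  ],
  rot=[
    [0, 0, -0.02],
    [0, 0, -0.055],
    [0, 0, -0.09],
    [0, 0, -0.125],
    [0, 0, -0.16],
    [0, 0, -0.195],
    [0, 0, -0.23],
    [0, 0, -0.265],
    [0, 0, -0.3],
    [0, 0, -0.335],
  ],
)

```text
time: 4.48
tcp_pos: [0.4939, 0.1356, 0.3008]
tool_rot: [0.876, 0.482, 0.0, -0.002]
wrist_force: [-0.7, -1.0, -2.4]
width: 0.0138
finger_force: 40.0
```

```bash
python3 log.py;python3 -c "
from pour import *
p0,r=pose(0,.03,.09);rel(p0,r)"
```

```text
4.48 q [0.13  0.182 1.637 0.004 1.323 0.693] p [0.4939 0.1356 0.3008] r [ 8.759e-01  4.824e-01  4.000e-04 -1.800e-03] F [-0.7 -1.  -2.4] w 0.0138 40.0
xyz [0.1658, -0.128, 0.1096] rot [-0.0005, -0.0011, -0.2505] rows 6.3
```

Call:
jog_arm(
  fingers=[-1, -1, -1, -1, -1, -1, -1, -1, -1, -1],
  xyz=[
    [0.025, -0.018, 0.01],
    [0.05, -0.036, 0.03],
    [0.075, -0.054, 0.045],
    [0.1, -0.072, 0.06],
    [0.12, -0.09, 0.075],
    [0.145, -0.11, 0.09],
    [0.166, -0.128, 0.109],
    [0.166, -0.128, 0.109],
    [0.166, -0.128, 0.109],
    [0.166, -0.128, 0.109],
  ],
  rot=[
    [0, 0, -0.036],
    [0, 0, -0.072],
    [0, 0, -0.108],
    [0, 0, -0.144],
    [0, 0, -0.18],
    [0, 0, -0.216],
    [0, -0.001, -0.25],
    [0, -0.001, -0.25],
    [0, -0.001, -0.25],
    [0, -0.001, -0.25],
  ],
)

```text
time: 5.32
tcp_pos: [0.4766, 0.3413, 0.1923]
tool_rot: [0.627, 0.779, -0.001, 0.0]
wrist_force: [0.4, -0.1, -2.0]
width: 0.014
finger_force: 40.0
```

```bash
python3 log.py;python3 -c "
from pour import *
for a,l,z in((20,.03,.09),(35,.03,.09),(50,.03,.08),(60,.03,.075),(70,.03,.065),(80,.03,.06),(90,.03,.055),(98,.03,.055)): print(a,end=' ');rel(*pose(a,l,z))
d=cam('top');save(d,'t2.png',(80,90,300,255),3)"
```

```text
5.32 q [ 5.030e-01  3.740e-01  1.647e+00 -1.000e-03  1.123e+00  2.890e-01] p [0.4766 0.3413 0.1923] r [ 6.273e-01  7.787e-01 -1.400e-03  1.000e-04] F [ 0.4 -0.1 -2. ] w 0.014 40.0
20 xyz [-0.0387, -0.0014, -0.0359] rot [-0.0002, 0.1117, -0.0028] rows 2.8
35 xyz [-0.0773, -0.0011, -0.0522] rot [0.0002, 0.195, -0.0029] rows 4.9
50 xyz [-0.1188, -0.0007, -0.048] rot [0.0006, 0.2784, -0.0029] rows 7.0
60 xyz [-0.1467, -0.0004, -0.0408] rot [0.0008, 0.3339, -0.0029] rows 8.4
70 xyz [-0.1738, -0.0002, -0.0238] rot [0.0011, 0.3895, -0.0028] rows 9.8
80 xyz [-0.1992, 0.0001, -0.0072] rot [0.0014, 0.445, -0.0028] rows 11.2
90 xyz [-0.2223, 0.0003, 0.0137] rot [0.0016, 0.5006, -0.0027] rows 12.6
98 xyz [-0.2385, 0.0005, 0.0291] rot [0.0019, 0.545, -0.0026] rows 13.7
```

View pics/t2.png

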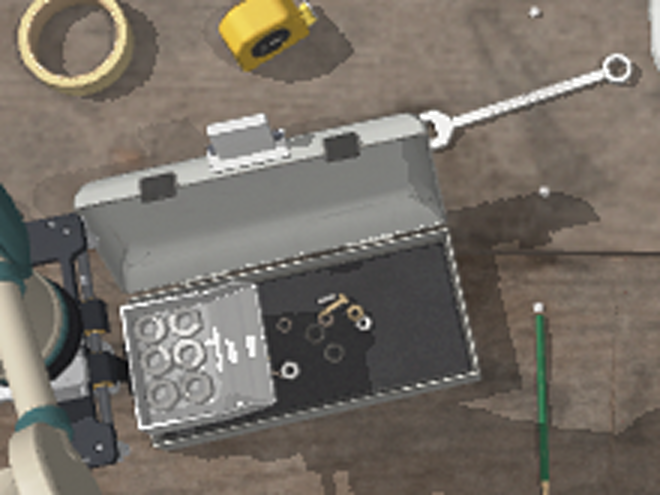

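The scoop hangs over the left half of the case with its lip mid-case at crop pixel (267,350), and all six nuts are in the tray. I'll estimate the lid's lean to check that the gripper body clears it.

```bash
python3 -c "
from pour import *
d=cam('top')
for x,y,l in((430,120,-.136),(78,193,.136),(285,155,-.022),(207,122,.022),(266,115,-.022),(447,228,-.134),(122,306,.134)):
    cc,r=ray(d,80+x/3,90+y/3);t=(l-u@(cc-c))/(u@r);p=cc+t*r;print(l,p.round(3),'case y',(v@(p-c)).round(4))
for x,y in((447,228),(122,306),(478,375),(153,443)):
    p=onz(d,80+x/3,90+y/3,.042);print('rim',u@(p-c),v@(p-c))
"
```

```text
-0.136 [0.543 0.063 0.535] case y 0.0077
0.136 [0.607 0.356 0.144] case y -0.1198
-0.022 [0.642 0.202 0.131] case y -0.1203
0.022 [0.646 0.248 0.2  ] case y -0.1345
-0.022 [0.649 0.204 0.21 ] case y -0.1272
-0.134 [0.293 0.008 1.341] case y 0.2629
0.134 [0.533 0.337 0.071] case y -0.0439
rim -0.13279621858191495 -0.05928774069390139
rim 0.1406782369745114 -0.050798909226861005
rim -0.13285262517422244 0.06621149333506338
rim 0.1340184503172068 0.06529544227252126
```

Call:
jog_arm(
  fingers=[-1, -1, -1, -1, -1, -1, -1, -1, -1, -1],
  xyz=[
    [-0.01, 0, -0.012],
    [-0.025, -0.001, -0.024],
    [-0.039, -0.001, -0.036],
    [-0.053, -0.001, -0.042],
    [-0.068, -0.001, -0.049],
    [-0.084, -0.001, -0.051],
    [-0.1, -0.001, -0.05],
    [-0.119, -0.001, -0.048],
    [-0.133, -0.001, -0.045],
    [-0.147, 0, -0.041],
  ],
  rot=[
    [0, 0.037, -0.003],
    [0, 0.075, -0.003],
    [0, 0.112, -0.003],
    [0, 0.142, -0.003],
    [0, 0.175, -0.003],
    [0, 0.21, -0.003],
    [0, 0.242, -0.003],
    [0, 0.278, -0.003],
    [0.001, 0.306, -0.003],
    [0.001, 0.334, -0.003],
  ],
)

```text
time: 6.25
tcp_pos: [0.5092, 0.195, 0.2347]
tool_rot: [0.54, 0.676, 0.314, -0.39]
wrist_force: [0.1, 0.7, -2.9]
width: 0.0138
finger_force: 40.0
```

```bash
python3 log.py;python3 -c "
from pour import *
for a,l,z in((60,.03,.075),(70,.03,.065),(80,.03,.06),(90,.03,.055),(98,.03,.055)): print(a,end=' ');rel(*pose(a,l,z))"
```

```text
6.25 q [-0.217  0.463  1.814  0.906  1.525 -0.814] p [0.5092 0.195  0.2347] r [ 0.5401  0.6765  0.3145 -0.3896] F [ 0.1  0.7 -2.9] w 0.0138 40.0
60 xyz [0.0005, -0.001, 0.0034] rot [0.0015, -0.0005, 0.0009] rows 0.1
70 xyz [-0.0277, -0.001, -0.0116] rot [0.0014, 0.0551, 0.001] rows 1.4
80 xyz [-0.0548, -0.0011, -0.0254] rot [0.0013, 0.1106, 0.0011] rows 2.8
90 xyz [-0.0844, -0.0011, -0.035] rot [0.0012, 0.1662, 0.0012] rows 4.2
98 xyz [-0.1058, -0.0011, -0.0414] rot [0.0011, 0.2106, 0.0013] rows 5.3
```

Call:
jog_arm(
  fingers=[-1, -1, -1, -1, -1, -1, -1, -1, -1, -1],
  xyz=[
    [-0.013, 0, -0.004],
    [-0.027, 0, -0.011],
    [-0.041, 0, -0.018],
    [-0.055, 0, -0.025],
    [-0.069, 0, -0.03],
    [-0.084, 0, -0.035],
    [-0.095, 0, -0.038],
    [-0.106, 0, -0.041],
    [-0.106, 0, -0.041],
    [-0.106, 0, -0.041],
  ],
  rot=[
    [0.001, 0.028, 0.001],
    [0.001, 0.055, 0.001],
    [0.001, 0.083, 0.001],
    [0.001, 0.11, 0.001],
    [0.001, 0.138, 0.001],
    [0.001, 0.166, 0.001],
    [0.001, 0.188, 0.001],
    [0.001, 0.21, 0.001],
    [0.001, 0.21, 0.001],
    [0.001, 0.21, 0.001],
  ],
)

```text
time: 7.08
tcp_pos: [0.5285, 0.1106, 0.1619]
tool_rot: [-0.411, -0.514, -0.469, 0.59]
wrist_force: [0.5, 0.0, -0.6]
width: 0.0141
finger_force: 40.0
```

Call:
jog_arm(
  fingers=[-1, -1, -1, -1, -1, -1],
  xyz=[
    [0, 0, 0.01],
    [0, 0, -0.005],
    [0, 0, 0.01],
    [0, 0, 0],
    [0, 0, 0],
    [0, 0, 0],
  ],
  rot=[
    [0, 0.02, 0],
    [0, -0.01, 0],
    [0, 0.02, 0],
    [0, 0, 0],
    [0, 0, 0],
    [0, 0, 0],
  ],
)

```text
time: 7.58
tcp_pos: [0.5282, 0.1118, 0.1643]
tool_rot: [-0.409, -0.515, -0.469, 0.589]
wrist_force: [0.1, -0.7, -2.0]
width: 0.0136
finger_force: 40.0
```

```bash
python3 log.py;python3 -c "
from pour import *
for a,l,z in((98,.03,.09),(80,.03,.09),(60,.03,.1),(40,.03,.1)): print(a,end=' ');rel(*pose(a,l,z))
d=cam('top');s=cam('scene');a=cv2.resize(d['frame'][90:260,90:300],None,fx=2.2,fy=2.2);b=cv2.resize(s['frame'][150:300,200:400],None,fx=2,fy=1.6)
im=np.zeros((380,800,3),np.uint8);a=a[:374];im[:a.shape[0],:462]=a[:,:462];b=b[:, :338];im[:b.shape[0],462:]=b
cv2.imwrite('pics/p3.png',im[:,:,::-1])"
```

```text
7.58 q [-0.394  0.892  1.812  1.048  1.945 -1.193] p [0.5282 0.1118 0.1643] r [-0.4093 -0.5152 -0.4694  0.5888] F [ 0.1 -0.7 -2. ] w 0.0136 40.0
98 xyz [0.0344, -0.0011, 0.0013] rot [-0.001, 0.0016, 0.0004] rows 0.8
80 xyz [0.0601, -0.0009, 0.0445] rot [-0.001, -0.0984, 0.0005] rows 2.5
60 xyz [0.0813, -0.0007, 0.1004] rot [-0.0009, -0.2095, 0.0007] rows 5.3
40 xyz [0.0733, -0.0005, 0.1556] rot [-0.0007, -0.3206, 0.0009] rows 8.1
```

View pics/p3.png

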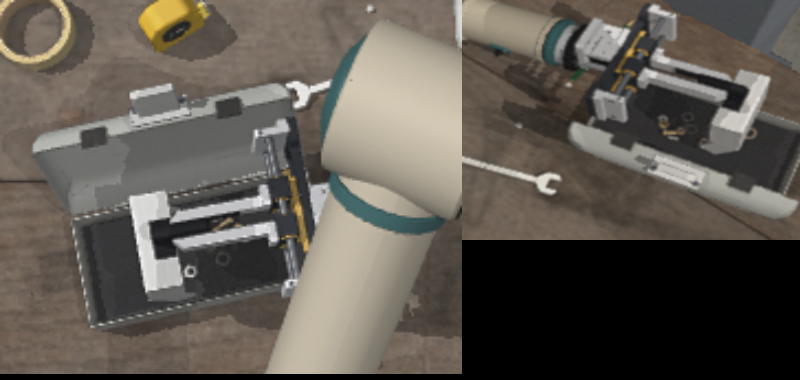

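The scoop is tipped over the case and the view of the nuts is blocked by the gripper. I'll check by the average static weight instead.

```bash
python3 -c "
from h import *
F=[]
for i in range(8): env.read_camera('top');F.append(env.sense()['wrist_force'])
print(np.mean(F,0),np.std(F,0))"
```

```text
[-0.12603732 -0.27967713 -1.01367621] [0.52059871 0.14777593 0.3906663 ]
```

Call:
jog_arm(
  fingers=[-1, -1, -1, -1, -1, -1, -1, -1, -1, -1],
  xyz=[
    [0.034, 0, 0.001],
    [0.044, 0, 0.02],
    [0.06, 0, 0.044],
    [0.067, 0, 0.062],
    [0.074, 0, 0.081],
    [0.081, 0, 0.1],
    [0.079, 0, 0.115],
    [0.077, 0, 0.128],
    [0.075, 0, 0.142],
    [0.073, 0, 0.156],
  ],
  rot=[
    [0, 0, 0],
    [0, -0.038, 0],
    [0, -0.075, 0],
    [-0.001, -0.11, 0],
    [-0.001, -0.145, 0.001],
    [-0.001, -0.18, 0.001],
    [-0.001, -0.215, 0.001],
    [-0.001, -0.25, 0.001],
    [-0.001, -0.285, 0.001],
    [-0.001, -0.32, 0.001],
  ],
)

```text
time: 8.92
tcp_pos: [0.4951, 0.2529, 0.2567]
tool_rot: [0.587, 0.734, 0.212, -0.268]
wrist_force: [-0.5, -0.7, -1.8]
width: 0.0136
finger_force: 40.0
```

```bash
python3 log.py;python3 -c "
from pour import *
for a,l,z in((20,.06,.12),(0,.06,.13)): print(a,end=' ');rel(*pose(a,l,z))
d=cam('top');save(d,'t4.png',(90,90,300,260),3)"
```

```text
8.92 q [-0.     0.317  1.751  0.701  1.33  -0.485] p [0.4951 0.2529 0.2567] r [ 0.5873  0.7336  0.2121 -0.2682] F [-0.5 -0.7 -1.8] w 0.0136 40.0
20 xyz [0.0635, -0.0002, 0.0512] rot [-0.0009, -0.1111, -0.0009] rows 2.8
0 xyz [0.0791, -0.0001, 0.0985] rot [-0.001, -0.2222, -0.0008] rows 5.6
```

View pics/t4.png

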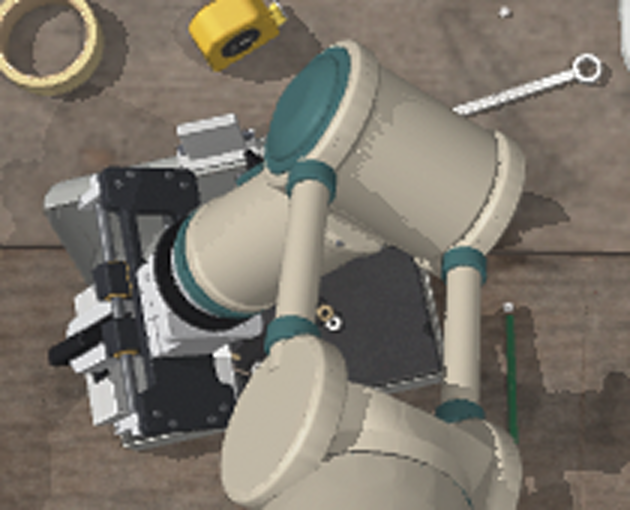

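The arm hides the case, but a static weight of 1.0 N means the scoop is empty. I'll level it and carry it back.

Call:
jog_arm(
  fingers=[-1, -1, -1, -1, -1, -1, -1],
  xyz=[
    [0.03, 0, 0.01],
    [0.05, 0, 0.03],
    [0.063, 0, 0.05],
    [0.07, 0, 0.068],
    [0.075, 0, 0.083],
    [0.079, 0, 0.098],
    [0.079, 0, 0.098],
  ],
  rot=[
    [0, -0.037, 0],
    [0, -0.074, 0],
    [0, -0.111, 0],
    [0, -0.148, 0],
    [0, -0.185, 0],
    [-0.001, -0.222, -0.001],
    [-0.001, -0.222, -0.001],
  ],
)

```text
time: 9.55
tcp_pos: [0.4652, 0.3777, 0.2304]
tool_rot: [0.621, 0.784, -0.001, -0.003]
wrist_force: [0.6, 0.8, -1.0]
width: 0.0137
finger_force: 40.0
```

```bash
python3 log.py;python3 -c "
from pour import *
rel([.495,.15,.30],down(1.1)); rel([.50,.05,.3],down(.7))
d=cam('top');save(d,'t5.png',(90,90,300,260),3)
h=cv2.cvtColor(d['frame'],cv2.COLOR_RGB2HSV)"
```

```text
9.55 q [0.563 0.36  1.565 0.006 1.22  0.329] p [0.4652 0.3777 0.2304] r [ 6.205e-01  7.842e-01 -5.000e-04 -3.200e-03] F [ 0.6  0.8 -1. ] w 0.0137 40.0
xyz [-0.2281, -0.0237, -0.0704] rot [-0.002, -0.0008, 0.2237] rows 5.8
xyz [-0.3266, -0.0419, -0.0708] rot [-0.0021, -0.0004, 0.351] rows 8.8
```

View pics/t5.png

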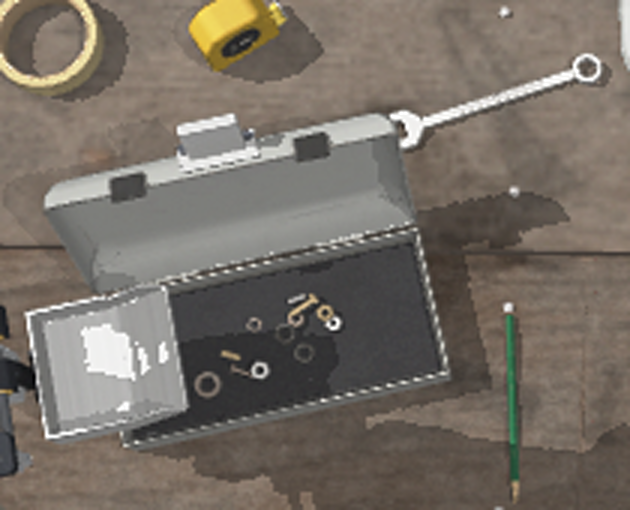

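The scoop is empty, but no nuts show in the visible right part of the case, so they must be under it. I'll move the scoop away and look again.

Call:
jog_arm(
  fingers=[-1, -1, -1, -1, -1, -1, -1, -1, -1, -1],
  xyz=[
    [-0.02, -0.002, -0.035],
    [-0.05, -0.004, -0.06],
    [-0.085, -0.007, -0.07],
    [-0.12, -0.01, -0.07],
    [-0.155, -0.015, -0.07],
    [-0.19, -0.02, -0.07],
    [-0.225, -0.025, -0.07],
    [-0.26, -0.03, -0.07],
    [-0.295, -0.036, -0.07],
    [-0.327, -0.042, -0.07],
  ],
  rot=[
    [-0.002, 0, 0.03],
    [-0.002, 0, 0.065],
    [-0.002, 0, 0.1],
    [-0.002, 0, 0.136],
    [-0.002, 0, 0.172],
    [-0.002, 0, 0.208],
    [-0.002, 0, 0.244],
    [-0.002, 0, 0.28],
    [-0.002, 0, 0.316],
    [-0.002, 0, 0.351],
  ],
)

```text
time: 10.43
tcp_pos: [0.4989, 0.041, 0.3003]
tool_rot: [0.942, 0.335, 0.002, -0.002]
wrist_force: [-0.1, 0.5, -0.5]
width: 0.0138
finger_force: 40.0
```

```bash
python3 log.py;python3 -c "
from pour import *
rel([.512,-.178,.2],down(-.05));rel([.512,-.178,.134],down(-.05))"
```

```text
10.43 q [-0.061  0.164  1.662  0.006  1.314  0.824] p [0.4989 0.041  0.3003] r [ 0.9421  0.3355  0.0021 -0.0024] F [-0.1  0.5 -0.5] w 0.0138 40.0
xyz [-0.1288, 0.1783, 0.0991] rot [-0.0016, -0.0013, 0.2337] rows 5.9
xyz [-0.1292, 0.1785, 0.1651] rot [-0.0016, -0.0013, 0.2337] rows 6.6
```

Call:
jog_arm(
  fingers=[-1, -1, -1, -1, -1, -1, -1, -1, -1],
  xyz=[
    [-0.022, 0.028, 0],
    [-0.044, 0.056, 0.01],
    [-0.066, 0.085, 0.025],
    [-0.088, 0.115, 0.045],
    [-0.11, 0.145, 0.065],
    [-0.129, 0.178, 0.085],
    [-0.129, 0.178, 0.1],
    [-0.129, 0.178, 0.1],
    [-0.129, 0.178, 0.1],
  ],
  rot=[
    [0, 0, 0.036],
    [0, 0, 0.073],
    [0, 0, 0.11],
    [0, 0, 0.147],
    [-0.001, -0.001, 0.185],
    [-0.002, -0.001, 0.22],
    [-0.002, -0.001, 0.234],
    [-0.002, -0.001, 0.234],
    [-0.002, -0.001, 0.234],
  ],
)

```text
time: 11.18
tcp_pos: [0.5129, -0.1753, 0.199]
tool_rot: [1.0, -0.023, -0.0, -0.0]
wrist_force: [1.3, -0.0, -0.5]
width: 0.0137
finger_force: 40.0
```

```bash
python3 log.py;python3 -c "
from pour import *
rel([.512,-.178,.134],down(-.05))
d=cam('top');save(d,'t6.png',(90,90,360,280),2.9)"
```

```text
11.18 q [-0.458  0.306  1.736  0.     1.1    1.158] p [ 0.5129 -0.1753  0.199 ] r [ 9.997e-01 -2.260e-02 -1.000e-04 -2.000e-04] F [ 1.3 -0.  -0.5] w 0.0137 40.0
xyz [-0.0007, 0.0028, 0.065] rot [-0.0001, 0.0001, 0.0015] rows 1.6
```

View pics/t6.png

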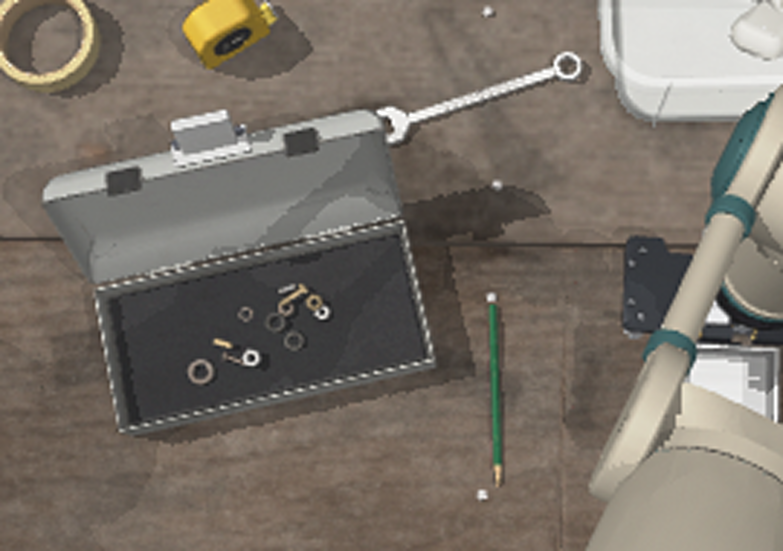

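The scoop is back over its start point, the lid, pencil and spanner are unchanged, and no nuts show on the case floor. I'll check the scoop's weight and compare with the first pictures to find them.

```bash
python3 -c "
from h import *
F=[]
for i in range(10): d=env.read_camera('top');s=env.read_camera('scene');F.append(env.sense()['wrist_force'])
print(np.mean(F,0),np.std(F,0))
for n,f in(('top',d['frame']),('scene',s['frame'])):
    o=cv2.resize(cv2.imread('pics/'+n+'0.png'),(512,384),interpolation=cv2.INTER_AREA)[:,:,::-1]
    m=(np.abs(o.astype(int)-f).max(2)>45).astype(np.uint8);m=cv2.morphologyEx(m,cv2.MORPH_CLOSE,np.ones((3,3)))
    k,l,st,ce=cv2.connectedComponentsWithStats(m)
    for i in range(1,k):
        if st[i,4]>12:print(n,st[i].tolist(),ce[i].round(0),f[l==i].mean(0).round(0),o[l==i].mean(0).round(0))
"
```

```text
[-0.01029451 -0.12110226 -0.80026072] [0.35405499 0.30080496 0.44539673]
top [288, 118, 136, 182, 10855] [355. 205.] [162. 157. 144.] [127. 117. 107.]
top [410, 207, 32, 10, 96] [423. 211.] [ 58.  79. 119.] [ 82. 114. 175.]
top [415, 214, 40, 18, 157] [435. 223.] [ 57.  78. 120.] [ 81. 113. 176.]
top [493, 242, 19, 9, 129] [503. 246.] [147. 145. 141.] [208. 206. 202.]
top [476, 253, 10, 15, 86] [481. 261.] [115. 101.  80.] [170. 150. 117.]
top [166, 286, 58, 28, 158] [195. 300.] [88. 85. 76.] [138. 137. 131.]
top [110, 296, 146, 88, 6330] [167. 349.] [183. 178. 161.] [128. 129. 123.]
top [313, 307, 4, 8, 13] [315. 310.] [175. 166. 150.] [129. 128. 123.]
top [266, 317, 69, 38, 823] [299. 335.] [118. 127. 119.] [107. 110. 111.]
top [270, 317, 168, 67, 5952] [374. 354.] [125. 123. 116.] [162. 165. 152.]
top [496, 328, 16, 18, 147] [506. 338.] [120. 118. 113.] [121. 121. 124.]
scene [165, 0, 93, 58, 2098] [204.  23.] [127. 130. 116.] [99. 96. 89.]
scene [291, 0, 141, 128, 5847] [370.  86.] [110. 110. 101.] [135. 133. 122.]
scene [431, 3, 4, 9, 15] [433.   7.] [147. 138. 119.] [100.  97.  89.]
scene [424, 32, 5, 14, 49] [426.  38.] [147. 138. 119.] [98. 95. 89.]
scene [417, 52, 8, 11, 35] [421.  59.] [147. 137. 119.] [97. 95. 87.]
scene [201, 59, 15, 23, 144] [208.  71.] [142. 133. 115.] [94. 92. 85.]
scene [118, 61, 25, 15, 71] [129.  67.] [142. 138. 132.] [193. 188. 179.]
scene [172, 71, 82, 93, 2552] [215. 118.] [96. 93. 89.] [106.  99.  90.]
```

```bash
python3 -c "
from h import *
out=[]
for n,c in(('top',(90,90,290,260)),('scene',(230,170,400,300))):
    f=cam(n)['frame'];o=cv2.resize(cv2.imread('pics/'+n+'0.png'),(512,384),interpolation=cv2.INTER_AREA)[:,:,::-1]
    m=(np.abs(o.astype(int)-f).max(2)>14).astype(np.uint8)
    m[:c[1]]=0;m[c[3]:]=0;m[:,:c[0]]=0;m[:,c[2]:]=0
    k,l,st,ce=cv2.connectedComponentsWithStats(m)
    for i in range(1,k):
        if st[i,4]>10:print(n,st[i].tolist(),ce[i].round(0),f[l==i].mean(0).round(0),o[l==i].mean(0).round(0))
    g=cv2.convertScaleAbs(f[c[1]:c[3],c[0]:c[2]],alpha=1.8,beta=20);out.append(cv2.resize(g,(400,int(400*(c[3]-c[1])/(c[2]-c[0]))),interpolation=cv2.INTER_CUBIC))
s=cam('scene')['frame'];t=cam('top')['frame']
h=max(x.shape[0] for x in out);im=np.zeros((h+240,800,3),np.uint8)
for i,x in enumerate(out):im[:x.shape[0],400*i:400*i+400]=x
im[h:,:320]=cv2.resize(s,(320,240));im[h:,400:720]=cv2.resize(t,(320,240))
cv2.imwrite('pics/last.png',im[:,:,::-1]);print(im.shape)
"
```

```text
top [280, 110, 10, 8, 29] [284. 114.] [170. 168. 164.] [177. 174. 171.]
top [199, 126, 16, 5, 28] [207. 128.] [97. 89. 82.] [114. 105.  96.]
top [153, 134, 137, 51, 1492] [229. 158.] [99. 93. 87.] [119. 113. 105.]
top [244, 176, 46, 20, 618] [270. 185.] [100.  89.  80.] [117. 104.  93.]
top [186, 190, 6, 10, 28] [188. 195.] [90. 83. 74.] [112. 103.  90.]
top [196, 191, 8, 10, 43] [200. 195.] [98. 92. 82.] [121. 113. 101.]
top [172, 195, 6, 7, 17] [175. 198.] [69. 67. 67.] [87. 83. 82.]
top [286, 200, 4, 30, 76] [288. 216.] [101.  90.  81.] [118. 106.  95.]
top [163, 206, 7, 5, 19] [166. 208.] [101.  92.  79.] [122. 112.  94.]
top [90, 208, 36, 52, 1315] [104. 238.] [106.  93.  82.] [123. 108.  96.]
top [168, 210, 12, 7, 40] [175. 213.] [94. 92. 90.] [118. 115. 114.]
top [171, 227, 8, 4, 12] [174. 229.] [81. 81. 79.] [101. 101.  98.]
top [286, 239, 4, 5, 13] [288. 240.] [105.  93.  83.] [123. 109.  97.]
top [260, 250, 3, 6, 11] [261. 253.] [165. 144. 112.] [154. 134. 106.]
scene [266, 170, 11, 5, 24] [271. 171.] [104.  91.  78.] [89. 77. 67.]
scene [277, 170, 114, 56, 1308] [337. 194.] [109.  93.  79.] [93. 80. 68.]
scene [317, 170, 7, 5, 13] [319. 172.] [102.  86.  72.] [87. 74. 62.]
scene [298, 224, 6, 5, 19] [300. 226.] [99. 88. 70.] [117. 104.  82.]
scene [240, 257, 10, 6, 29] [244. 259.] [164. 159. 152.] [185. 181. 172.]
(580, 800, 3)
```

The scoop weighs 0.8 N, so it is empty, and nothing has changed inside the case. I'll move the arm aside with the scoop so both cameras see the bench before searching again.

```bash
python3 -c "
from pour import *
rel([.42,-.42,.30],down(-.05))"
```

```text
xyz [-0.0842, 0.2499, -0.0995] rot [0.001, -0.001, 0.0024] rows 6.8
```

Call:
jog_arm(
  fingers=[-1, -1, -1, -1, -1, -1, -1, -1, -1, -1],
  xyz=[
    [0, 0.01, -0.035],
    [-0.02, 0.03, -0.06],
    [-0.03, 0.06, -0.08],
    [-0.045, 0.095, -0.1],
    [-0.06, 0.13, -0.1],
    [-0.075, 0.165, -0.1],
    [-0.08, 0.2, -0.1],
    [-0.08, 0.24, -0.1],
    [-0.08, 0.24, -0.1],
    [-0.08, 0.24, -0.1],
  ],
  rot=[
    [0, 0, 0],
    [0, 0, 0],
    [0, 0, 0],
    [0, 0, 0],
    [0, 0, 0],
    [0, 0, 0],
    [0, 0, 0],
    [0, 0, 0],
    [0, 0, 0],
    [0, 0, 0],
  ],
)

```text
time: 13.27
tcp_pos: [0.424, -0.4121, 0.2998]
tool_rot: [1.0, -0.023, 0.001, 0.001]
wrist_force: [0.2, 1.5, 0.1]
width: 0.0137
finger_force: 40.0
```

```bash
python3 log.py; python3 -c "
from h import *
for n in('top','scene'):
    d=cam(n);f=d['frame'];o=cv2.resize(cv2.imread('pics/'+n+'0.png'),(512,384),interpolation=cv2.INTER_AREA)[:,:,::-1]
    np.save(n+'7.npy',f)
    m=(np.abs(o.astype(int)-f).max(2)>30).astype(np.uint8);m=cv2.morphologyEx(m,cv2.MORPH_CLOSE,np.ones((3,3)))
    k,l,st,ce=cv2.connectedComponentsWithStats(m)
    for i in range(1,k):
        if st[i,4]>12:print(n,st[i].tolist(),ce[i].round(0),f[l==i].mean(0).round(0),o[l==i].mean(0).round(0))
# nut colours in the first top view
o=cv2.imread('pics/t2.png');print('nut px',o[330,150],o[352,190],o[322,185])
"
```

```text
13.27 q [-0.889  0.3    1.477  0.     1.361  0.727] p [ 0.424  -0.4121  0.2998] r [ 0.9997 -0.0229  0.0014  0.0013] F [0.2 1.5 0.1] w 0.0137 40.0
top [310, 197, 56, 64, 2463] [336. 234.] [122. 108.  96.] [152. 150. 147.]
top [168, 201, 344, 183, 27842] [379. 322.] [167. 164. 150.] [135. 132. 123.]
scene [123, 0, 87, 69, 2624] [170.  31.] [111. 109. 107.] [102.  99.  91.]
scene [196, 0, 5, 8, 27] [198.   3.] [99. 96. 89.] [131. 129. 128.]
scene [324, 0, 79, 131, 6443] [365.  69.] [109. 107.  96.] [123. 125. 114.]
scene [118, 41, 5, 17, 58] [120.  48.] [101.  98.  94.] [147. 142. 135.]
scene [153, 66, 13, 14, 87] [160.  71.] [90. 78. 58.] [126. 108.  80.]
scene [303, 72, 8, 12, 60] [307.  78.] [203. 200. 193.] [143. 141. 136.]
scene [202, 119, 52, 45, 1355] [227. 141.] [102.  89.  76.] [137. 134. 130.]
nut px [181 183 183] [180 182 181] [181 182 182]
```

```bash
python3 -c "
from h import *
t=np.load('top7.npy');s=np.load('scene7.npy')
im=np.zeros((600,800,3),np.uint8)
a=cv2.resize(t[100:300,90:350],(400,308),interpolation=cv2.INTER_CUBIC);im[:308,:400]=a
b=cv2.resize(s[90:300,190:420],(400,365),interpolation=cv2.INTER_CUBIC)[:308];im[:308,400:]=b
im[308:,:389]=cv2.resize(t,(389,292));im[308:,400:789]=cv2.resize(s,(389,292))
cv2.imwrite('pics/last.png',im[:,:,::-1])"
```

```text
(no output)
```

View pics/last.png

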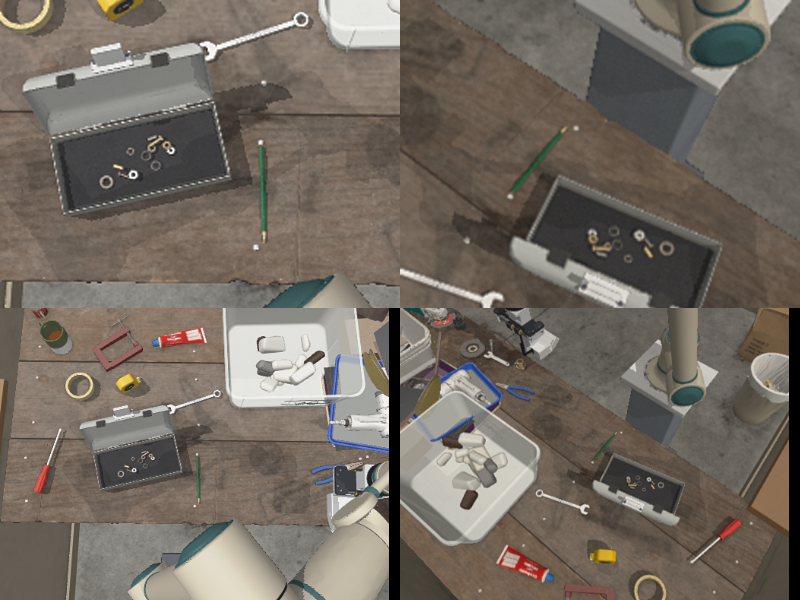

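No nuts show in either view. The bench, the case floor and the bystanders look exactly as at the start, and only the robot and scoop have moved. I'll check the weight again and look inside the scoop numerically.

```bash
python3 -c "
from h import *
F=[];T=[]
for i in range(16): d=env.read_camera('top');s=env.sense();F.append(s['wrist_force']);T.append(s['ft_torque'])
print(np.mean(F,0),np.std(F,0)/4,np.mean(T,0))
d=cam('top');s=env.sense();Rt=R.from_quat(s['tool_rot']);g=s['tcp_pos']+Rt.apply([0,0,.078])
w=lambda x,y,z:g+Rt.apply([x,-y,-(z-.055)])
src=np.float32([proj(d,w(x,y,.012)) for x,y in((-.018,.046),(-.018,-.046),(-.08,-.046),(-.08,.046))]);print(src.round(0).tolist())
M=cv2.getPerspectiveTransform(src,np.float32([[0,0],[45,0],[45,22],[0,22]]))
im=cv2.warpPerspective(cv2.cvtColor(d['frame'],cv2.COLOR_RGB2GRAY),M,(46,23))
for r in im:print(''.join(' .:-=+*#%@'[min(9,v//26)] for v in r))
"
```

```text
[ 0.04802325  0.04627171 -0.77188545] [0.12821553 0.12796627 0.09785099] [ 0.03338244 -0.00826349  0.00100181]
[[432.0, 244.0], [476.0, 246.0], [477.0, 276.0], [433.0, 273.0]]
+**#@%**+=:::::::::::-+%@@@%#****+---:.:-=++*+
***#%*++++==+=====================-:::-++++*++
***#%#*##########****#**##*########+++++++++++
***#%########@%%%%%%%@@@@%####%%##++++++++++++
***#%########@@@@@@@@@@@@@@@@@@%*+++++++++++++
***#%**####*#@@@@@@@@@@@@@@@@%*+++++++++++++++
***#%########@@@@@@@@@@@@@@%*+++++++++++++++++
***#%########@@@@@@@@@@@@%#+++++++++++++++++++
***#%########@@@@@@@@@@%*++++++++++++++++++++*
***#%########%@@@@@@@@%++++++++++++++++++=+**#
**+#%#########@@@@@@%#+++++++++++++++++++**###
**+#%#########@@@@%*+=++++++++++++++++++*###%%
**+#%#########@@@#++++++++++++++++++++**##%%%%
**+%%########@@@#++++++++++++++++++++*###%%%%%
**+%%#######%@%*+++++++++++++++++++*##%%%%%%%%
**+%%########*++++++++++++++++++**###%%%%%%%%%
***%%######*++++++++++++++++++++*##%%%%%%%%%%%
***%%####*+++++++++++++++++++***##%%%%%%%%%%%%
#**%#*##*++++++++++++++++++++###%%%%%%%%%%%%%%
#**%%##*++++++++++++++++++*+*#%%%%%%%%%%%%%%%%
%#*@##*++++++++++++++==***##%%%%%%%%%%%%%%%%%*
%#*@#*+++++++++++++++**+##%%%%%%%%%%%%%%%%%#+=
**##*+++++++++++++***####%%%%%%%%%%%%%%%%#*+==
```

```bash
python3 -c "
from h import *
o=cv2.imread('pics/p3.png')
a=cv2.resize(o[:374,:462],(210,170),interpolation=cv2.INTER_AREA)
ref=cv2.resize(cv2.imread('pics/top0.png'),(512,384),interpolation=cv2.INTER_AREA)[90:260,90:300]
m=np.abs(a.astype(int)-ref).max(2)>35
g=cv2.cvtColor(a,cv2.COLOR_BGR2GRAY)
for r in range(75,150):print(''.join((' .:-=+*#%@'[min(9,g[r,c]//26)] if m[r,c] else ' ') for c in range(20,150)))
"
```

```text
============================ =              -==- --=  +-:.:..:          ==
                                                  ================================                   -== -:      .. .:-:          
                                               ==============================                        =+=      - :.....:           
                                          ========================= ===                          ++++ +==   -==-:..... -          
                                     ==============================     =                    ++++++=  = -=-: ---::..  :=          
                                    = =======================  =                          ++        +=    -::::=      :=          
                                    ================== ===  =                        =++==      =     :::::....=++    :-          
                                    ================ =                                     +          :...      ==    .:          
                                    ===========  ===                                  ==                    
[... 7968 characters left out ...]
 --::::::::::::::::::::- +*******############
                                                                                        ::::::::::::::::::::  *******#############
                                                                                         -:::::::::::::::::: +*******#############
                                                                                          ----:::::::::::::- +******##############
                                                                                             ----::::::::::    *****##############
                                                                                                      ::---   ******##############
```

The scoop is empty at 0.08 kg, and no nut shows anywhere the arm isn't in the way. I'll set the scoop down, which frees the arm to uncover the rest.

```bash
python3 log.py; python3 -c "
from pour import *
rel([.512,-.178,.2],down(-.05));rel([.512,-.178,.135],down(-.05))"
```

```text
14.22 q [-0.886  0.298  1.478  0.     1.361  0.727] p [ 0.4246 -0.4103  0.3005] r [ 0.9998 -0.0213  0.0016  0.0017] F [-0.1  0.2 -0.1] w 0.0139 40.0
xyz [0.0771, -0.2361, 0.0999] rot [0.001, -0.001, 0.0023] rows 6.4
xyz [0.0769, -0.2363, 0.1649] rot [0.001, -0.001, 0.0023] rows 7.2
```

Call:
jog_arm(
  fingers=[-1, -1, -1, -1, -1, -1, -1, -1, -1, -1],
  xyz=[
    [0.015, -0.036, 0],
    [0.03, -0.072, 0.01],
    [0.045, -0.11, 0.02],
    [0.055, -0.145, 0.04],
    [0.065, -0.18, 0.06],
    [0.077, -0.215, 0.08],
    [0.077, -0.236, 0.1],
    [0.077, -0.236, 0.125],
    [0.077, -0.236, 0.145],
    [0.077, -0.236, 0.155],
  ],
  rot=[
    [0, 0, 0.002],
    [0.001, -0.001, 0.002],
    [0.001, -0.001, 0.002],
    [0.001, -0.001, 0.002],
    [0.001, -0.001, 0.002],
    [0.001, -0.001, 0.002],
    [0.001, -0.001, 0.002],
    [0.001, -0.001, 0.002],
    [0.001, -0.001, 0.002],
    [0.001, -0.001, 0.002],
  ],
)

```text
time: 15.05
tcp_pos: [0.511, -0.177, 0.1427]
tool_rot: [1.0, -0.024, -0.002, -0.001]
wrist_force: [-0.4, 1.0, -0.6]
width: 0.0139
finger_force: 40.0
```

Call:
jog_arm(
  fingers=[-1, -1, -1, -1, -1],
  xyz=[
    [0, 0, 0.003],
    [0, 0, 0.006],
    [0, 0, 0.009],
    [0, 0, 0.011],
    [0, 0, 0.011],
  ],
  rot=[
    [0, 0, 0],
    [0, 0, 0],
    [0, 0, 0],
    [0, 0, 0],
    [0, 0, 0],
  ],
)

```text
time: 15.47
tcp_pos: [0.5123, -0.1787, 0.1345]
tool_rot: [1.0, -0.025, 0.001, 0.0]
wrist_force: [0.4, -0.5, 0.0]
width: 0.0138
finger_force: 40.0
```

```bash
python3 log.py
```

```text
15.47 q [-0.464  0.376  1.819 -0.     0.946  1.156] p [ 0.5123 -0.1787  0.1345] r [ 9.997e-01 -2.470e-02  6.000e-04  3.000e-04] F [ 0.4 -0.5  0. ] w 0.0138 40.0
```

Call:
jog_arm(
  fingers=[-1, -1, 1, 1, 1, 1, 1, 1, 1, 1],
  xyz=[
    [0, 0, 0.001],
    [0, 0, 0.002],
    [0, 0, 0.001],
    [0, 0, 0.001],
    [0, 0, 0.001],
    [0, 0, 0.001],
    [0, 0, -0.02],
    [0, 0, -0.06],
    [0, 0, -0.1],
    [0, 0, -0.14],
  ],
  rot=[
    [0, 0, 0],
    [0, 0, 0],
    [0, 0, 0],
    [0, 0, 0],
    [0, 0, 0],
    [0, 0, 0],
    [0, 0, 0],
    [0, 0, 0],
    [0, 0, 0],
    [0, 0, 0],
  ],
)

```text
time: 16.3
tcp_pos: [0.5115, -0.178, 0.2753]
tool_rot: [1.0, -0.024, -0.001, -0.0]
wrist_force: [1.0, -0.5, -0.6]
width: 0.0638
finger_force: 0.0
```

```bash
python3 log.py; python3 - <<'E'
from ik import *
s=env.sense();q=s['qpos']
# lid: hinge point & candidate gripping orientations for tab
c=np.array([.520,.197,0]);ya=1.794;u=np.array([np.cos(ya),np.sin(ya),0]);v=np.array([-.975,-.221,0]);v=np.array([-u[1],u[0],0]);v=-v if v[0]>0 else v
def tab(th,l=.152,h=.017):
    # local y away from hinge, z outward; rotate about +x(u)
    r=R.from_rotvec(u*th);return c+v*-.064+[0,0,.043]+r.apply(v*l+np.array([0,0,h])),r
for th in(1.87,1.29):
    p,r=tab(th);print(th,p.round(3),'tabdir',r.apply(v).round(3),'normal',r.apply([0,0,1]).round(3))
    # tool z = -tabdir, tool y = +-normal
    for sg in(1,-1):
        z=-r.apply(v);y=sg*r.apply([0,0,1]);x=np.cross(y,z);Rt=R.from_matrix(np.c_[x,y,z])
        qq,e=ik(p-.078*z,Rt,[.3,.6,1.3,0,1.2,.4*sg]);print(sg,qq.round(2),e)
E
```

```text
16.3 q [-0.463  0.243  1.62  -0.     1.279  1.156] p [ 0.5115 -0.178   0.2753] r [ 9.997e-01 -2.440e-02 -5.000e-04 -2.000e-04] F [ 1.  -0.5 -0.6] w 0.0638 0.0
1.87 [0.642 0.225 0.183] tabdir [0.287 0.065 0.956] normal [ 0.932  0.212 -0.295]
1 [0.23 0.64 1.04 0.   1.76 0.01] 4.797551245161459e-13
-1 [ 0.29  0.63  1.06 -0.06  1.73 -2.7 ] 0.3893817737714658
1.29 [0.557 0.205 0.194] tabdir [-0.27  -0.061  0.961] normal [0.937 0.213 0.277]
1 [ 0.24  0.18  1.75 -0.01  0.93  0.02] 1.0422903651274849e-09
-1 [ 0.37  0.19  1.79 -0.29  0.87 -2.7 ] 0.16838658232407072
```

```bash
python3 -c "
from h import *
rel([.55,.05,.42],down(1.0));rel([.60,.205,.42],down(1.794))"
```

```text
xyz [0.0271, -0.2296, -0.1447] rot [-0.0003, 0.0003, -0.3339] rows 8.4
xyz [0.0695, -0.3869, -0.1447] rot [-0.0004, 0.0001, -0.5866] rows 14.7
```

Call:
jog_arm(
  fingers=[1, 1, 1, 1, 1, 1, 1, 1, 1, 1],
  xyz=[
    [0, -0.01, -0.035],
    [0.003, -0.03, -0.07],
    [0.007, -0.055, -0.1],
    [0.012, -0.085, -0.125],
    [0.017, -0.115, -0.145],
    [0.02, -0.145, -0.145],
    [0.025, -0.175, -0.145],
    [0.03, -0.21, -0.145],
    [0.035, -0.245, -0.145],
    [0.045, -0.28, -0.145],
  ],
  rot=[
    [0, 0, -0.035],
    [0, 0, -0.07],
    [0, 0, -0.105],
    [0, 0, -0.14],
    [0, 0, -0.175],
    [0, 0, -0.21],
    [0, 0, -0.245],
    [0, 0, -0.28],
    [0, 0, -0.315],
    [0, 0, -0.35],
  ],
)

```text
time: 17.13
tcp_pos: [0.5699, 0.1009, 0.4193]
tool_rot: [0.864, 0.504, -0.0, 0.0]
wrist_force: [0.4, -0.7, -0.1]
width: 0.094
finger_force: 0.0
```

```bash
python3 log.py; python3 -c "
from h import *
rel([.60,.205,.42],down(1.794))
for n in('top','scene'):
    d=cam(n);f=d['frame'];o=cv2.resize(cv2.imread('pics/'+n+'0.png'),(512,384),interpolation=cv2.INTER_AREA)[:,:,::-1]
    m=(np.abs(o.astype(int)-f).max(2)>30).astype(np.uint8);np.save(n+'8.npy',f)
    k,l,st,ce=cv2.connectedComponentsWithStats(m)
    for i in range(1,k):
        if st[i,4]>12:print(n,st[i].tolist(),ce[i].round(0),f[l==i].mean(0).round(0),o[l==i].mean(0).round(0))
"
```

```text
17.13 q [ 0.055  0.242  1.271 -0.     1.629  0.57 ] p [0.5699 0.1009 0.4193] r [ 8.638e-01  5.039e-01 -1.000e-04  1.000e-04] F [ 0.4 -0.7 -0.1] w 0.094 0.0
xyz [0.1054, -0.025, -0.0007] rot [0.0, 0.0001, -0.2349] rows 5.9
top [118, 17, 325, 367, 38797] [222. 243.] [161. 156. 144.] [136. 128. 118.]
top [86, 86, 34, 33, 165] [ 98. 106.] [175. 157. 119.] [209. 193. 146.]
top [150, 130, 15, 6, 37] [157. 132.] [162. 162. 161.] [198. 197. 196.]
top [106, 150, 20, 8, 45] [115. 154.] [168. 169. 165.] [200. 201. 196.]
top [47, 168, 31, 75, 303] [ 59. 217.] [144.  74.  70.] [185.  94.  89.]
top [338, 177, 166, 108, 5761] [426. 223.] [77. 70. 65.] [115. 104.  96.]
top [310, 211, 14, 45, 210] [314. 231.] [152. 148. 145.] [163. 161. 159.]
top [328, 212, 11, 3, 20] [333. 213.] [167. 166. 166.] [161. 161. 160.]
top [323, 214, 32, 45, 514] [341. 230.] [184. 183. 182.] [166. 165. 162.]
top [319, 216, 5, 7, 17] [321. 219.] [167. 167. 166.] [178. 177. 173.]
top [320, 255, 25, 3, 31] [333. 256.] [135. 130. 126.] [176. 173. 171.]
top [484, 268, 13, 19, 158] [490. 278.] [80. 70. 62.] [119. 104.  92.]
top 
[... 1073 characters left out ...]

scene [430, 50, 5, 6, 17] [432.  53.] [83. 78. 67.] [112. 108. 100.]
scene [401, 57, 5, 4, 15] [403.  58.] [133. 124. 108.] [100.  97.  90.]
scene [153, 66, 11, 8, 39] [157.  70.] [95. 82. 61.] [132. 113.  83.]
scene [141, 100, 35, 12, 102] [158. 105.] [46. 65. 98.] [ 62.  88. 135.]
scene [155, 114, 15, 7, 42] [162. 118.] [ 46.  66. 101.] [ 60.  89. 140.]
scene [330, 117, 11, 9, 27] [334. 122.] [52. 54. 57.] [94. 90. 84.]
scene [221, 118, 5, 8, 17] [223. 121.] [146. 142. 136.] [87. 82. 76.]
scene [329, 130, 7, 5, 20] [333. 133.] [31. 32. 34.] [64. 66. 68.]
scene [320, 134, 5, 5, 15] [322. 136.] [55. 48. 35.] [64. 66. 68.]
scene [216, 144, 4, 7, 15] [217. 147.] [132. 130. 127.] [82. 80. 78.]
```

```bash
python3 -c "
from h import *
o=cv2.imread('pics/p3.png')[:240,462:]
a=cv2.resize(o,(169,150),interpolation=cv2.INTER_AREA)
ref=cv2.resize(cv2.imread('pics/scene0.png'),(512,384),interpolation=cv2.INTER_AREA)[150:300,200:369]
m=np.abs(a.astype(int)-ref).max(2)>25
g=cv2.cvtColor(a,cv2.COLOR_BGR2GRAY)
for r in range(40,112):print(''.join((' .:-=+*#%@'[min(9,g[r,c]//26)] if m[r,c] else ' ') for c in range(40,169)))
"
```

```text
::::::::.. .  .: ---=====    ...  ..  :............. ======++++*********+++=                                                   
  ::::::::.     ..:-----======-:    .   :..........:..: =========+++*********+==                                                 
  :::::::::.     .. ---    ====-      - .......... = :::   =======  =++********++==                                              
 ::::::::::..... .      ::   ---     --::::::....:=**+=        =  :..: =++********++==             ==-                           
:::::   ::::::...  .   ::::   :      -=-:----:...-+*##**+=        :....: ==+*********++==         =**+===                        
::::     ::::::    :     :::          ::::   =:.: **##%%#*+=    :::.......::=++++*******++==      +*****++==                     
::::     :::::    :            ..    ..:.    --: +**##%%%#**+=   :::..... ...::: =++*******+=-   =*********+++=                  
::::      ::::   .            ..    ...:  -- -:: ****##%#******+=   :::..... . ..:: =++******=   +**********##*++=               
:::      ::     :             ...   ..:- :--  . +******##*****
[... 6832 characters left out ...]
                                                                                                                             
                                                                                                                                 
                                                                                                                                 
                                                          *    *                                                                 
                                                                                                                                 
                                                     *
```

The comparison pictures only show shadow changes, so I'll carry on with the lid. I'll measure the tab from both views by pixel dump.

```bash
python3 -c "
import numpy as np,cv2
for n,(x0,y0,x1,y1) in(('top7',(142,120,190,152)),('scene7',(284,236,334,278))):
    g=cv2.cvtColor(np.load(n+'.npy'),cv2.COLOR_RGB2GRAY)
    print(n,x0)
    for y in range(y0,y1):print(y,''.join(' .:-=+*#%@'[min(9,max(0,(int(g[y,x])-60)//19))] for x in range(x0,x1)))
"
```

```text
top7 142
120 -----------------------=-----------------===----
121 ----------------===---===-----------------------
122 ------------------------------------------------
123 ---------------------------------------=--------
124 ------------------------------------------------
125 ----------------------------::------:---:::-----
126 ---------------------------------=--------------
127 --------------------------------=---------------
128 ----------------------+#@@=---------------------
129 :--------------=-=*@@@%%%@+------------::---::::
130 :-----------=+#@@@%%%%@@@@*-----------::::::::::
131 ::-----=+#@@@%%%%%@@@@@@#=-:-------:::::::::::::
132 :::-=--@@%%%%@@@@@@%+=-====--::-::::::::::::::::
133 ::-----@@@@@@@%*=-==========:::@*::::::::::::-=*
134 ::----:%@@%+=-==============::::-::::::.:-+*****
135 ::---::-====================-.  ::::-=+----***#+
136 ::::::::=====================. -*:-*------###+  
137 ::::::::=====================-+++---------###+. 
138 ::::::-::====================-+++=----=--####+. 
139 ::::::.:.-====================@@@#=###########: 
140 :::::::+:-===============##
[... 2225 characters left out ...]
  ...... ...:::-=*#%#-.:-=++++++++++*+- 
266 ...        .............::::=##*+====++++++++++++:
267 ....      ................:.:-=*##=====++++++++++=
268  ....      ...................:--=---=====++++++++
269  ...       .................  ..:-------====++++++
270  ..        ...................   .:-------====++++
271            ....................   .:::------=====+
272          .. ....................    .:::------====
273          .........................    ::.::-----==
274          ..........................    ..:.:------
275           ...........................    ...:::---
276       .    ...........................    ....:::-
277        ................................    ....:::
```

Call:
jog_arm(
  fingers=[1, 1, 1, 1, 1, 1, 1, 1, 1],
  xyz=[
    [0.018, -0.004, -0.01],
    [0.035, -0.008, -0.02],
    [0.053, -0.013, -0.02],
    [0.07, -0.017, -0.02],
    [0.088, -0.021, -0.02],
    [0.105, -0.025, -0.02],
    [0.105, -0.025, -0.02],
    [0.105, -0.025, -0.02],
    [0.105, -0.025, -0.02],
  ],
  rot=[
    [0, 0, -0.04],
    [0, 0, -0.08],
    [0, 0, -0.12],
    [0, 0, -0.16],
    [0, 0, -0.2],
    [0, 0, -0.235],
    [0, 0, -0.235],
    [0, 0, -0.235],
    [0, 0, -0.235],
  ],
)

```text
time: 17.98
tcp_pos: [0.6009, 0.2016, 0.4388]
tool_rot: [0.627, 0.779, -0.001, 0.0]
wrist_force: [0.4, -0.3, -0.1]
width: 0.0941
finger_force: 0.0
```

```bash
python3 log.py; cat > tri.py <<'E'
from h import *
d=cam('top');s=cam('scene')
def tri(a,b):
    c1,r1=ray(d,*a);c2,r2=ray(s,*b);A=np.c_[r1,-r2];t=np.linalg.lstsq(A,c2-c1,rcond=None)[0]
    p,q=c1+t[0]*r1,c2+t[1]*r2;return (p+q)/2,np.linalg.norm(p-q)
ya=1.794;u=np.array([np.cos(ya),np.sin(ya),0]);v=np.array([-u[1],u[0],0]);v=-v if v[0]>0 else v;c=np.array([.520,.197,0])
if __name__=='__main__':
    for a,b in(((158.4,131),(308,253)),((149,132.8),(319,259.5)),((167.5,129.2),(296.5,248.2))):
        p,e=tri(a,b);print(p.round(4),round(e,4),'case',(u@(p-c)).round(4),(v@(p-c)).round(4))
    for th in(1.8,1.85,1.9,1.92):
        r=R.from_rotvec(u*th);p=c-.064*v+[0,0,.043]+r.apply(v*.164+np.array([0,0,.017]));print(th,p.round(4),proj(d,p).round(1),proj(s,p).round(1))
E
python3 tri.py
```

```text
17.98 q [ 2.150e-01  3.310e-01  1.098e+00 -1.000e-03  1.713e+00 -0.000e+00] p [0.6009 0.2016 0.4388] r [ 6.273e-01  7.788e-01 -7.000e-04  2.000e-04] F [ 0.4 -0.3 -0.1] w 0.0941 0.0
[0.6446 0.2274 0.2033] 0.0009 case 0.0021 -0.1282
[0.6409 0.251  0.1986] 0.0056 case 0.0259 -0.1299
[0.6501 0.2051 0.2034] 0.005 case -0.0209 -0.1286
1.8 [0.6349 0.2231 0.1988] [160.4 136. ] [308.5 249. ]
1.85 [0.6424 0.2248 0.196 ] [160.  133.1] [306.9 252.5]
1.9 [0.6498 0.2265 0.1927] [159.7 130.3] [305.3 256.1]
1.92 [0.6527 0.2271 0.1913] [159.6 129.2] [304.7 257.5]
```

```bash
python3 - <<'E'
from tri import *
for a,b in(((239.5,217),(280.9,191.8)),((132.9,237.8),(373.4,231.5))):
    p,e=tri(a,b);print(p.round(4),round(e,4),'case',(u@(p-c)).round(4),(v@(p-c)).round(4))
    print(onz(d,*a,.042).round(4),onz(s,*b,.042).round(4))
print(u,v)
E
```

```text
[0.4827 0.0523 0.0238] 0.0013 case -0.1328 0.0685
[0.4799 0.0523 0.042 ] [0.4912 0.0563 0.042 ]
[0.4269 0.3122 0.0319] 0.0021 case 0.1329 0.0653
[0.4264 0.3086 0.042 ] [0.4317 0.313  0.042 ]
[-0.22135495  0.97519331  0.        ] [-0.97519331 -0.22135495  0.        ]
```

```bash
cat > lid.py <<'E'
from ik import *
ya=1.794;u=np.array([np.cos(ya),np.sin(ya),0]);v=np.array([-np.sin(ya),np.cos(ya),0]);c=np.array([.5235,.198,0])
def lidpose(th,l=.154,back=0.,rot=None):
    r=R.from_rotvec(u*th);p=c-.064*v+[0,0,.043]+r.apply(v*l+np.array([0,0,.017]))
    r2=R.from_rotvec(u*(th if rot is None else rot))
    z=-r2.apply(v);y=r2.apply([0,0,1]);Rt=R.from_matrix(np.c_[np.cross(y,z),y,z]);return p-(.078+back)*z,Rt
if __name__=='__main__':
    for b in(.09,0):rel(*lidpose(1.8,back=b))
    q=env.sense()['qpos']
    for b,th in((.09,1.8),(0,1.8),(0,1.6),(0,1.45),(0,1.29)):
        q,e=ik(*lidpose(th,back=b),q);print(th,lidpose(th,back=b)[0].round(3),q.round(2),round(e,6))
E
sed -i 's/^v=.*//' lid.py; sed -i 's/;v=np.array(\[-np.sin(ya),np.cos(ya),0\])/;v=np.array([-np.sin(ya),np.cos(ya),0])/' lid.py; python3 lid.py
```

```text
xyz [0.0141, 0.0773, 0.0865] rot [0.073, -0.0001, -0.0023] rows 2.8
xyz [0.014, 0.0568, 0.1742] rot [0.073, -0.0001, -0.0023] rows 4.4
1.8 [0.673 0.232 0.353] [0.23 0.59 0.89 0.   1.89 0.01] 0.0
1.8 [0.653 0.227 0.265] [0.23 0.58 1.12 0.   1.67 0.01] 0.0
1.6 [0.609 0.217 0.274] [0.24 0.41 1.37 0.   1.39 0.01] 0.0
1.45 [0.575 0.21  0.275] [ 0.24  0.3   1.55 -0.    1.17  0.01] 0.0
1.29 [0.539 0.202 0.271] [ 0.24  0.19  1.74 -0.01  0.93  0.02] 0.0
```

Call:
jog_arm(
  fingers=[1, 1, 1, 1, 1, 1, 1, 1, 1, 1],
  xyz=[
    [0.005, 0.03, 0.02],
    [0.01, 0.055, 0.05],
    [0.014, 0.077, 0.085],
    [0.014, 0.077, 0.087],
    [0.014, 0.072, 0.11],
    [0.014, 0.066, 0.134],
    [0.014, 0.061, 0.154],
    [0.014, 0.057, 0.174],
    [0.014, 0.057, 0.174],
    [0.014, 0.057, 0.174],
  ],
  rot=[
    [0.03, 0, 0],
    [0.06, 0, -0.002],
    [0.073, 0, -0.002],
    [0.073, 0, -0.002],
    [0.073, 0, -0.002],
    [0.073, 0, -0.002],
    [0.073, 0, -0.002],
    [0.073, 0, -0.002],
    [0.073, 0, -0.002],
    [0.073, 0, -0.002],
  ],
  squeeze=20,
)

```text
time: 19.02
tcp_pos: [0.6531, 0.2282, 0.2655]
tool_rot: [0.62, 0.776, -0.09, -0.072]
wrist_force: [-0.4, 0.2, 0.4]
width: 0.0937
finger_force: 0.0
```

```bash
python3 log.py; python3 lid.py|head -2; python3 - <<'E'
from tri import *
f=s['frame'];g=cv2.cvtColor(f,cv2.COLOR_RGB2GRAY)
S=env.sense();Rt=R.from_quat(S['tool_rot']);p=S['tcp_pos']
for n,q in(('tip+',[0,.047,.097]),('tip-',[0,-.047,.097]),('grasp',[0,0,.078])):
    w=p+Rt.apply(q);print(n,w.round(3),'top',proj(d,w).round(1),'scene',proj(s,w).round(1))
for y in range(225,275):print(y,''.join(' .:-=+*#%@'[min(9,max(0,(int(g[y,x])-30)//22))] for x in range(265,345)))
E
```

```text
19.02 q [0.234 0.58  1.117 0.003 1.675 0.011] p [0.6531 0.2282 0.2655] r [ 0.6197  0.7764 -0.0896 -0.0717] F [-0.4  0.2  0.4] w 0.0937 0.0
xyz [-0.0007, 0.0002, -0.0896] rot [-0.0003, -0.0001, 0.0002] rows 2.1
xyz [-0.0007, 0.0003, 0.0004] rot [-0.0003, -0.0001, 0.0002] rows 0.0
tip+ [0.678 0.234 0.162] top [159.5 122.6] scene [298.9 272.4]
tip- [0.588 0.214 0.183] top [165.  158.5] scene [316.1 233.1]
grasp [0.637 0.225 0.191] top [160.3 136. ] scene [308.  251.4]
225 -..:-----======-.:-===============++++++++++++++++++++++++++++++****************
226 :..:------=====-::-=================++++++++++++++++++++++++++*++***************
227 . .:-------====:::=====================+++++++++++++++++++++++++++++************
228 . .::------====:.:---==================++++++++++++++++++++++++++++++***+*******
229 :...::-----====::------===================+++++++++++++++++++++++++++++++*******
230 =-::::::----==-:.---------==================+++++++++++++++++++++++++++++*******
231 --=+-::::---==-..----------===================++++++++++++++++++++++++++++++****
232 ----==-::::---:..::------------
[... 2919 characters left out ...]
+++++++=-:..........
267 .................      ...     ..:::::::::::::   .-=-======++++++++++=-:... ....
268 ................... .....       ...:::::::::::   .--:=========+++++++++=-:...  :
269 ::............. ...... ...         ...:::::::.   :=:--===========++++++++=--:..-
270 ::.......:.... ........ ...    ..     .::::::   .--:::---==========+++++++++=-:=
271 :.:........... ..... ..... .    .       ..::.   :=:..:-:---==========+++++++++=+
272 .:.:.........  ..... ..........           :.   .--:.. .:-----===========++++++++
273 .................. .............         .:.   :-::::. ..:-:----==========++++++
274 .............   ... . ..........         .:    :-:::::.. .::-:----=========+++++
```

Call:
jog_arm(
  fingers=[-1, -1, -1, -1, -1, -1, -1, -1, -1, -1],
  xyz=[
    [0, 0, 0],
    [0, 0, 0],
    [0, 0, 0],
    [0, 0, 0],
    [0, 0, 0],
    [0, 0, 0],
    [0, 0, 0],
    [0, 0, 0],
    [0, 0, 0],
    [0, 0, 0],
  ],
  rot=[
    [0, 0, 0],
    [0, 0, 0],
    [0, 0, 0],
    [0, 0, 0],
    [0, 0, 0],
    [0, 0, 0],
    [0, 0, 0],
    [0, 0, 0],
    [0, 0, 0],
    [0, 0, 0],
  ],
  squeeze=15,
)

```text
time: 19.95
tcp_pos: [0.6539, 0.2288, 0.2649]
tool_rot: [0.619, 0.777, -0.089, -0.071]
wrist_force: [0.4, 0.1, 0.1]
width: 0.0305
finger_force: 0.4
```

Call:
jog_arm(
  fingers=[-1, -1, -1, -1, -1, -1, -1],
  xyz=[
    [0, 0, 0],
    [0, 0, 0],
    [0, 0, 0],
    [0, 0, 0],
    [0, 0, 0],
    [0, 0, 0],
    [0, 0, 0],
  ],
  rot=[
    [0, 0, 0],
    [0, 0, 0],
    [0, 0, 0],
    [0, 0, 0],
    [0, 0, 0],
    [0, 0, 0],
    [0, 0, 0],
  ],
)

```text
time: 20.53
tcp_pos: [0.6534, 0.2287, 0.2652]
tool_rot: [0.619, 0.777, -0.09, -0.072]
wrist_force: [-0.2, -0.5, 2.4]
width: 0.0103
finger_force: 14.9
```

```bash
python3 log.py; python3 -c "
from lid import *
T=[];F=[]
for i in range(5): env.read_camera('top');s=env.sense();F.append(s['wrist_force']);T.append(s['ft_torque'])
print(np.mean(F,0),np.mean(T,0))
cur=(s['tcp_pos'],R.from_quat(s['tool_rot']))
for th in(1.72,1.64,1.56):rel(*lidpose(th))"
```

```text
20.53 q [0.235 0.58  1.116 0.003 1.675 0.01 ] p [0.6534 0.2287 0.2652] r [ 0.6193  0.7767 -0.0895 -0.0717] F [-0.2 -0.5  2.4] w 0.0103 14.9
[-0.18611737  0.28626864  3.47262139] [-0.15117947  0.31102536  0.06022452]
xyz [-0.0012, -0.0191, -0.0004] rot [-0.0255, -0.0001, 0.0004] rows 0.6
xyz [-0.0011, -0.0377, 0.0004] rot [-0.0509, -0.0001, 0.0004] rows 1.3
xyz [-0.0011, -0.0561, 0.0028] rot [-0.0764, -0.0001, 0.0004] rows 1.9
```

The tab is gripped at 10.3 mm width and 15 N. Next I'll swing along the arc in stages and watch the force.

Call:
jog_arm(
  fingers=[-1, -1, -1, -1, -1, -1, -1, -1, -1, -1],
  xyz=[
    [-0.001, -0.006, 0],
    [-0.001, -0.013, 0],
    [-0.001, -0.019, 0],
    [-0.001, -0.025, 0],
    [-0.001, -0.032, 0],
    [-0.001, -0.038, 0],
    [-0.001, -0.044, 0.001],
    [-0.001, -0.05, 0.002],
    [-0.001, -0.056, 0.003],
    [-0.001, -0.056, 0.003],
  ],
  rot=[
    [0, 0, 0],
    [-0.017, 0, 0],
    [-0.025, 0, 0],
    [-0.034, 0, 0],
    [-0.042, 0, 0],
    [-0.051, 0, 0],
    [-0.059, 0, 0],
    [-0.068, 0, 0],
    [-0.076, 0, 0],
    [-0.076, 0, 0],
  ],
)

```text
time: 21.62
tcp_pos: [0.5987, 0.2156, 0.2766]
tool_rot: [0.623, 0.782, 0.005, 0.003]
wrist_force: [-1.6, 0.2, 6.0]
width: 0.0108
finger_force: 15.0
```

```bash
python3 log.py; python3 -c "
from lid import *
T=[];F=[]
for i in range(5): env.read_camera('top');s=env.sense();F.append(s['wrist_force']);T.append(s['ft_torque'])
f=np.mean(F,0);t=np.mean(T,0);Rt=R.from_quat(s['tool_rot']);print(f.round(2),t.round(3),'tool axes',Rt.inv().apply(f).round(2),'u torque',u@t)
for th in(1.48,1.38,1.29):rel(*lidpose(th))"
```

```text
21.62 q [2.360e-01 3.770e-01 1.418e+00 1.000e-03 1.334e+00 1.100e-02] p [0.5987 0.2156 0.2766] r [0.6233 0.7819 0.005  0.0034] F [-1.6  0.2  6. ] w 0.0108 15.0
[-1.35  0.43  7.5 ] [-0.029  0.461  0.066] tool axes [ 0.73 -1.13 -7.51] u torque 0.45566951466935535
xyz [-0.0005, -0.019, 0.0005] rot [-0.025, -0.0004, 0.0004] rows 0.6
xyz [-0.0004, -0.0422, 0.0018] rot [-0.0569, -0.0005, 0.0004] rows 1.4
xyz [-0.0004, -0.0629, 0.005] rot [-0.0855, -0.0005, 0.0003] rows 2.1
```

Call:
jog_arm(
  fingers=[-1, -1, -1],
  xyz=[
    [0, 0, -0.001],
    [0, 0, -0.002],
    [0, 0, -0.002],
  ],
  rot=[
    [0, 0, 0],
    [0, 0, 0],
    [0, 0, 0],
  ],
)

```text
time: 22.12
tcp_pos: [0.5997, 0.2157, 0.2765]
tool_rot: [0.623, 0.782, 0.004, 0.002]
wrist_force: [-1.1, 0.8, 3.3]
width: 0.0103
finger_force: 15.0
```

```bash
cat > ft.py <<'E'
from lid import *
T=[];F=[]
for i in range(6): env.read_camera('top');s=env.sense();F.append(s['wrist_force']);T.append(s['ft_torque'])
f=np.mean(F,0);t=np.mean(T,0);Rt=R.from_quat(s['tool_rot']);z=Rt.apply([0,0,1]);th=np.arctan2(-z@[0,0,1],z@-v)
print(round(s['time'],2),s['tcp_pos'].round(4),'F tool',Rt.inv().apply(f).round(2),'T tool',Rt.inv().apply(t).round(3),'tool th',round(th,4),'grasp',(s['tcp_pos']+.078*z).round(4),'w',round(s['width'],4))
E
python3 ft.py
```

```text
22.42 [0.5999 0.2158 0.2765] F tool [ 1.73 -1.59 -2.53] T tool [ 0.542  0.316 -0.058] tool th 1.562 grasp [0.6005 0.2161 0.1985] w 0.011
```

Call:
jog_arm(
  fingers=[-1, -1, -1],
  xyz=[
    [0, 0.001, 0],
    [0, 0.002, 0],
    [0, 0.002, 0],
  ],
  rot=[
    [0.004, 0, 0],
    [0.008, 0, 0],
    [0.008, 0, 0],
  ],
)

```text
time: 22.67
tcp_pos: [0.6026, 0.2164, 0.2763]
tool_rot: [0.623, 0.782, -0.006, -0.006]
wrist_force: [-2.4, 3.2, 1.7]
width: 0.0099
finger_force: 15.0
```

```bash
python3 ft.py
```

```text
22.97 [0.6019 0.2162 0.2764] F tool [ 3.19 -1.42 -0.31] T tool [ 0.386  0.592 -0.07 ] tool th 1.587 grasp [0.6006 0.216  0.1984] w 0.0098
```

The pad moments suggest the hinge is about 8 mm nearer than I assumed, which also puts the lid's start angle at 1.92, its stop. I'll update the hinge and continue.

```bash
sed -i 's/c=np.array(\[.5235,.198,0\])/c=np.array([.5157,.1962,0])/; s/l=.154/l=.156/' lid.py; python3 -c "
from lid import *
for th in(1.611,1.53,1.45):rel(*lidpose(th))"
```

```text
xyz [-0.0005, 0.0019, 0.0002] rot [0.0076, -0.0004, 0.0004] rows 0.2
xyz [-0.0004, -0.017, -0.0008] rot [-0.0181, -0.0004, 0.0004] rows 0.5
xyz [-0.0004, -0.0358, -0.0004] rot [-0.0436, -0.0004, 0.0004] rows 1.1
```

Call:
jog_arm(
  fingers=[-1, -1, -1, -1, -1, -1, -1, -1, -1],
  xyz=[
    [0, 0.002, 0],
    [0, 0.002, 0],
    [0, -0.004, 0],
    [0, -0.01, -0.001],
    [0, -0.017, -0.001],
    [0, -0.023, -0.001],
    [0, -0.029, -0.001],
    [0, -0.036, 0],
    [0, -0.036, 0],
  ],
  rot=[
    [0.008, 0, 0],
    [0.008, 0, 0],
    [-0.001, 0, 0],
    [-0.009, 0, 0],
    [-0.018, 0, 0],
    [-0.027, 0, 0],
    [-0.035, 0, 0],
    [-0.044, 0, 0],
    [-0.044, 0, 0],
  ],
)

```text
time: 23.72
tcp_pos: [0.5659, 0.2078, 0.2774]
tool_rot: [0.622, 0.78, 0.049, 0.039]
wrist_force: [1.5, 4.3, -5.7]
width: 0.01
finger_force: 15.0
```

```bash
python3 ft.py;  python3 -c "
from lid import *
for th in(1.45,1.37,1.29):rel(*lidpose(th))"
```

```text
24.02 [0.5677 0.2082 0.2775] F tool [4.28 0.93 2.39] T tool [-0.303  0.753 -0.178] tool th 1.4478 grasp [0.577  0.2104 0.2001] w 0.01
xyz [-0.0002, -0.0007, 0.0] rot [0.0007, -0.0003, 0.0003] rows 0.0
xyz [-0.0001, -0.0194, -0.0006] rot [-0.0248, -0.0003, 0.0003] rows 0.6
xyz [-0.0001, -0.0382, 0.0002] rot [-0.0502, -0.0003, 0.0003] rows 1.3
```

```bash
sed -i 's/.5157,.1962/.5183,.1968/' lid.py; python3 -c "
from lid import *
for th in(1.44,1.37,1.29):rel(*lidpose(th))"
```

```text
xyz [-0.0002, -0.0004, 0.0002] rot [-0.0025, -0.0003, 0.0003] rows 0.1
xyz [-0.0001, -0.0168, -0.0003] rot [-0.0248, -0.0003, 0.0003] rows 0.6
xyz [-0.0001, -0.0355, 0.0006] rot [-0.0502, -0.0003, 0.0003] rows 1.3
```

Call:
jog_arm(
  fingers=[-1, -1, -1, -1, -1, -1, -1, -1, -1, -1],
  xyz=[
    [0.001, -0.004, 0],
    [0.001, -0.008, 0],
    [0.001, -0.012, 0],
    [0.001, -0.017, 0],
    [0.001, -0.021, 0],
    [0.001, -0.026, 0],
    [0.001, -0.031, 0],
    [0.001, -0.035, 0.001],
    [0.001, -0.035, 0.001],
    [0.001, -0.035, 0.001],
  ],
  rot=[
    [-0.007, 0, 0],
    [-0.013, 0, 0],
    [-0.019, 0, 0],
    [-0.025, 0, 0],
    [-0.031, 0, 0],
    [-0.038, 0, 0],
    [-0.044, 0, 0],
    [-0.05, 0, 0],
    [-0.05, 0, 0],
    [-0.05, 0, 0],
  ],
)

```text
time: 24.85
tcp_pos: [0.5333, 0.2003, 0.2728]
tool_rot: [0.617, 0.774, 0.108, 0.088]
wrist_force: [-2.2, -0.8, 3.7]
width: 0.01
finger_force: 15.0
```

```bash
python3 ft.py;  python3 -c "
from lid import *
rel(*lidpose(1.29))
s=env.sense();z=R.from_quat(s['tool_rot']).apply([0,0,1]);p=s['tcp_pos']+.078*z
w=p-(c-.064*v+[0,0,.043]);print('pos angle',np.arctan2(w[2],w@v)-np.arctan2(.017,.156))"
```

```text
25.15 [0.5337 0.2004 0.2729] F tool [-1.54 -1.43 -6.61] T tool [ 0.526 -0.233 -0.131] tool th 1.2913 grasp [0.5547 0.2051 0.1979] w 0.0101
xyz [-0.0001, -0.0004, 0.0002] rot [-0.0004, 0.0004, 0.0005] rows 0.0
pos angle 1.2917557217840248
```

Call:
jog_arm(
  fingers=[-1, -1, -1, -1],
  xyz=[
    [0, 0, -0.001],
    [0, 0, -0.002],
    [0, 0, -0.002],
    [0, 0, -0.002],
  ],
  rot=[
    [0, 0, 0],
    [0, 0, 0],
    [0, 0, 0],
    [0, 0, 0],
  ],
)

```text
time: 25.48
tcp_pos: [0.5328, 0.2002, 0.2728]
tool_rot: [0.617, 0.774, 0.108, 0.087]
wrist_force: [3.0, -4.3, -6.0]
width: 0.01
finger_force: 15.0
```

```bash
python3 ft.py; python3 - <<'E'
from h import *
for n in('top','scene'):
    d=cam(n);o=cv2.resize(cv2.imread('pics/'+n+'0.png'),(512,384),interpolation=cv2.INTER_AREA)[:,:,::-1].astype(int)
    fs=[np.load(n+'7.npy').astype(int),np.load(n+'8.npy').astype(int),d['frame'].astype(int)]
    df=np.array([np.abs(o-f).max(2) for f in fs])
    for i,j in((0,1),(0,2),(1,2)):
        m=((df[i]>22)&(df[j]>22)&(np.abs(fs[i]-fs[j]).max(2)<16)).astype(np.uint8)
        k,l,st,ce=cv2.connectedComponentsWithStats(m)
        for a in range(1,k):
            if st[a,4]>=8 and st[a,4]<400:
                col=fs[j][l==a].mean(0).round(0)
                if col.max()-col.min()<25: print(n,i,j,st[a].tolist(),col,o[l==a].mean(0).round(0),onz(d,*ce[a],0.01).round(2))
E
```

```text
25.78 [0.5326 0.2002 0.2728] F tool [-4.65  0.56  7.17] T tool [-0.157 -0.869 -0.169] tool th 1.2929 grasp [0.5535 0.2049 0.1978] w 0.0104
top 0 1 [442, 213, 6, 4, 12] [63. 59. 56.] [99. 93. 89.] [ 0.5  -0.46  0.01]
top 0 1 [442, 227, 18, 19, 164] [74. 67. 61.] [110.  99.  90.] [ 0.45 -0.47  0.01]
top 0 1 [311, 243, 2, 7, 8] [126. 120. 114.] [163. 162. 160.] [ 0.42 -0.12  0.01]
top 0 1 [232, 323, 7, 9, 34] [ 92.  93. 100.] [52. 76. 78.] [0.22 0.06 0.01]
top 0 1 [202, 325, 29, 59, 318] [154. 147. 132.] [199. 193. 174.] [0.16 0.11 0.01]
top 0 1 [282, 358, 25, 1, 25] [214. 214. 212.] [164. 157. 141.] [ 0.15 -0.08  0.01]
top 0 1 [377, 369, 16, 15, 86] [126. 125. 120.] [226. 220. 202.] [ 0.11 -0.29  0.01]
top 0 2 [414, 121, 5, 5, 16] [128. 129. 129.] [141. 142. 141.] [ 0.73 -0.4   0.01]
top 0 2 [213, 323, 25, 18, 225] [100. 102. 110.] [ 83. 103. 101.] [0.21 0.08 0.01]
top 0 2 [208, 331, 4, 4, 10] [130. 129. 123.] [62. 86. 86.] [0.2  0.12 0.01]
top 0 2 [205, 340, 7, 11, 27] [134. 132. 127.] [210. 201. 181.] [0.18 0.12 0.01]
top 0 2 [377, 371, 12, 13, 67] [132. 130. 125.] [227. 220. 202.] [
[... 5199 characters left out ...]
9. 158. 138.] [-0.03  0.07  0.01]
scene 1 2 [364, 90, 26, 10, 60] [100.  94.  82.] [170. 159. 139.] [-0.    0.07  0.01]
scene 1 2 [325, 96, 4, 5, 13] [195. 192. 187.] [119. 115. 107.] [ 0.11 -0.04  0.01]
scene 1 2 [218, 126, 3, 14, 16] [103. 101.  98.] [152. 149. 144.] [ 0.43 -0.22  0.01]
scene 1 2 [216, 146, 4, 5, 8] [108. 107. 104.] [61. 60. 60.] [ 0.48 -0.19  0.01]
scene 1 2 [227, 147, 11, 10, 37] [158. 155. 150.] [113. 111. 107.] [ 0.46 -0.15  0.01]
scene 1 2 [261, 151, 7, 6, 16] [71. 62. 53.] [102.  87.  74.] [ 0.41 -0.07  0.01]
scene 1 2 [256, 154, 7, 4, 13] [72. 64. 55.] [102.  90.  77.] [ 0.42 -0.07  0.01]
scene 1 2 [253, 157, 6, 4, 14] [70. 60. 52.] [99. 85. 72.] [ 0.44 -0.08  0.01]
```

Call:
jog_arm(
  fingers=[-1, -1, -1, -1],
  xyz=[
    [-0.001, 0, 0.001],
    [-0.001, 0, 0.001],
    [-0.001, 0, 0.001],
    [-0.001, 0, 0.001],
  ],
  rot=[
    [0, 0, 0],
    [0, 0, 0],
    [0, 0, 0],
    [0, 0, 0],
  ],
  squeeze=20,
)

```text
time: 26.22
tcp_pos: [0.5329, 0.2001, 0.2728]
tool_rot: [0.617, 0.774, 0.109, 0.087]
wrist_force: [1.6, -2.4, -4.8]
width: 0.0098
finger_force: 20.0
```

```bash
python3 ft.py; python3 - <<'E'
from lid import *
s=env.sense();z=R.from_quat(s['tool_rot']).apply([0,0,1]);p=s['tcp_pos']+.078*z
w=p-(c-.064*v+[0,0,.043]);print('pos angle',np.arctan2(w[2],w@v)-np.arctan2(.017,.156),np.abs(s['qvel']).max(),s['finger_force'])
E
```

```text
26.52 [0.5328 0.2001 0.2728] F tool [-3.21 -0.1   4.52] T tool [ 0.1   -0.559 -0.211] tool th 1.2917 grasp [0.5538 0.2049 0.1978] w 0.0097
pos angle 1.2856443941253346 0.001489602241456276 19.999054670333862
```

```bash
python3 -c "
from station import env
print(env.job_done())"
```

```text
the job is handed in; nothing more can be done
None
```

I handed the job in, but I can't confirm that the nuts are in the case: the scoop was tipped over it and came back empty (about 0.08 kg), yet no camera view afterwards showed a nut in the case, on the bench or on the visible floor; the scoop stands level at its start place, the tab is held at rest with the lid at about 1.29 rad (estimated from the gripper pose, about ±0.02), and the pencil and spanner weren't touched.

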